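# Unstack the étagère display

## Robot

A 6-joint arm with a two-finger parallel gripper is mounted at the origin on the work surface. World frame = base frame: x ahead of the robot, y to its left, z up, the work surface at z = 0. Lengths are in m, angles in rad, forces in N, time in s.
With the tool pointing down it reaches from about 0.3 to 0.825 m from the base axis. Payload 5.4 kg.
Tool frame: the origin (TCP) lies midway between the tips of the shut fingers; the grasp point (between the pads) lies 19 mm behind it; z points along the fingers, y is the line along which they close (so a half turn about z gives the same grasp; the last joint's range is limited). The gripper opens to 92 mm and grips with 3 to 60 N. Pads are 20 mm wide; open, the fingers measure 128 mm over their backs; the gripper's body (75 mm by 189 mm) begins 69 mm behind the grasp point.
Start: joints at [1.036, 0.158, 1.597, -0, 1.386, -0.21], TCP at [0.184, 0.545, 0.215] pointing down, gripper open.
Joint ranges: [-2.91, 2.91], [-0.94, 2.29], [0.18, 2.7], [-1.29, 4.43], [0.17, 2.64], [-3, 3]. Speed limits (rad/s): [2.57, 2.57, 3.14, 3.14, 3.14, 3.14].

## Interface

Orientations are given as a rotation vector (axis times angle).
In Python, from cell import env, imaging, nets gives the robot as it stands.
- The arm moves only by the tool play_rows, never from a script. Its argument "moves" is a list of rows, each an object of numbers: "dx", "dy", "dz": the shift along the tool's x, y, z in mm; "ax", "ay", "az": the turn, a rotation vector about the tool's x, y, z in rad. A call has 1 to 8 rows; each row is the pose to reach, as a shift and turn from the pose commanded when the call began, along the tool's axes at that moment; what a row does not reach only later rows make up. A row lasts 1/10 s, in which the tool goes at most 50 mm and 8.59 degrees, less where a joint would pass 70% of its speed; a pose out of reach is approached as far as the arm can. A call with a gripper value outside its range is refused whole. "grip" is the opening, from 0 (shut) to 1 (fully open), set as the call begins (left out, the last holds). The fingers move at their own pace and stop on an object; "newtons" is the grip in N (left out, the last holds). Time passes only in rows, so rows that repeat a pose let the fingers close. It gives the time, the measured TCP pose, the force, the opening and the grip force at its end, in the units of the state.
- env.read_state(): the state, without advancing time (a new reading comes with each control period).
- imaging.snapshot(name): name is "scene" or "top" or "wrist"; returns a dict with "frame" (400x640x3 uint8, blue, green, red), "fx", "fy", "cx", "cy" (pixels), "camera_from_world" (4x4, takes a point from world to camera coordinates); the wrist camera has in their place "T_tool_cam" (4x4, takes a point from camera to tool coordinates, whose origin is the TCP and whose axes are the flange's). Camera axes: x right, y up, looking along -z (the intrinsics and any distortion apply to the point x, -y, -z); pixel columns grow to the right and rows downward; lengths in m; the calibration is good to about 2 mm. A picture is of the moment at which its call begins: read the wrist's pose just before it. There is no depth.
- env.finish_job(): hands the job in; it is judged then, once.
Trained networks look in a picture, given as the dict that the camera call returned (one of the last four; its "shot" number tells which), for a name from the list of things; names that differ only in an ending like _2 or _b are one class to them, and where a whole thing is asked for, a point or a joint stands for the part that bears it (a point fixed in the world has none). Each returns a list of dicts, best first, with "p" (0 to 1); they miss things now and then, are a little off and sometimes report something else, mostly with a low value. They report only what shows in the picture. A call takes as long as a camera call. They do not tell look-alikes from the thing itself.
- nets.outline_of(name, picture): "pixels" (400x640 bool, what is visible of it) and "at" ([column, row] in pixels, amid what is visible of it).
- nets.spot_point(name, picture): "at" ([column, row] in pixels: a listed point, or the origin of a listed thing).
The state is a dict: "t": time; "joints": joint angles; "qd": joint speeds; "joint_torque": joint torques, N m; "ee_pos": TCP position; "orientation": TCP orientation; "ft_force": force on the tool from outside, world axes, zero at the start; "torque": the same for the moment, N m; "opening": finger opening in m; "finger_force": force on a finger pad.
Only numpy, scipy, OpenCV 4.12 (cv2) and the standard library are available. Lean on these libraries where they do the work, as an engineer would, in place of code of your own. Each camera call takes 0.05 s, during which the arm holds its last target. There are 200 camera calls.

## Task

The display pieces were piled up for dusting: take the pile apart from the top down, one piece at a time, and set each one upright on the middle of the felt pad of its own colour on the glass tier (bear on turquoise, pot on black, canteen lying flat on rust red, wooden riser on the long brown pad and lined up with it). They are fragile, so set them down without dropping them, and leave the aluminium dish where it is and the tilt-out bin shut.

Things in the scene. Friction and masses are not known exactly. Their poses are not given: they have to be found in the camera images.
- bear: Turquoise ceramic bear fetish, top of the pile: 46 mm long, 22 mm wide, 36 mm high, on four short legs. Origin between the soles of its feet; x points to its nose, z up. Its flanks are flat and 22 mm apart (along y) from 12 to 26 mm above the feet.
- pot: Miniature black-on-black pot with a closed flat top, under the bear: 50 mm across its widest belt (10 to 24 mm above its foot), 34 mm high, foot 32 mm across. Origin at the centre of its foot, z up.
- canteen: Rust-red clay canteen lying flat, under the pot: a disc 64 mm across and 28 mm thick with flat faces; its upright side wall runs from 5 to 23 mm above its underside. A corked neck sticks out along +x to 54 mm from the centre, with a small lug either side of it at (27, +-19) mm. Origin at the centre of the disc's underside, z up.
- riser: Dark wooden display riser, bottom of the pile, standing on the table: block 120 mm (x) by 60 mm (y) by 25 mm high. Origin at the centre of its underside, z up.
- pad_turquoise: Turquoise square felt pad for the bear, 68 x 68 mm, 2 mm thick, fixed on the glass tier (its top is 87 mm above the table). Origin at the centre of its underside, on the glass.
- pad_black: Black round felt pad for the pot, 74 mm across, 2 mm thick, fixed on the glass tier. Origin at the centre of its underside.
- pad_clay: Rust-red round felt pad for the canteen, 88 mm across, 2 mm thick, fixed on the glass tier. Origin at the centre of its underside; the canteen's neck may point anywhere.
- pad_wood: Brown oblong felt pad for the riser, 144 mm (x) by 84 mm (y), 2 mm thick, fixed on the glass tier. Origin at the centre of its underside; the riser may lie either way round along x.
- dish: Round brushed aluminium dish, 80 mm across, 16 mm high, standing on the far part of the glass tier: not to be moved. Origin at the centre of its underside. The tier is 404 mm deep (x) by 444 mm wide with its glass 85 mm above the table; a 40 mm high iron gallery rail runs along its far edge and its left edge, rising to a 190 mm high post at the far left corner.
- bin (a joint): White plastic tilt-out bin under the robot's side of the glass tier: 0 rad is shut, grows as it tilts out towards the robot. To stay shut.
Mind the look-alikes: they are no part of the job. What is shaped like the canteen but blue or purple is not meant. Of the things shaped like the bear, the turquoise one is meant.

How it is judged:
By the outcome, as a careful person would: the job done as asked, in the order asked, and still so for the second after the job is handed in, with the robot touching nothing.
It also fails if it takes over 112 s, if anything falls off the work surface, if the arm or the gripper's body presses on something with over 40 N, if the wrist force passes 120 N, or if a joint passes its speed limit or range.

## Working session

There is one attempt and no reset: what is moved stays moved. The work goes in short steps, Python scripts to look and compute and a tool call to move; the robot and the scene stay as the last step left them, time stands still between calls to the robot, and variables do not carry over. Pictures are saved under pics/ and viewed, at most 14 in all, crops included, and the job is handed in when it is done.

Besides the shell and the picture viewer there is one more tool, called after ">>>" as a command line: name --argument value ..., lists and objects as JSON in quotes. play_rows: Moves the arm, as the interface text tells. Its arguments: {"type":"object","properties":{"moves":{"type":"array","items":{"type":"object","properties":{"dx":{"type":"number"},"dy":{"type":"number"},"dz":{"type":"number"},"ax":{"type":"number"},"ay":{"type":"number"},"az":{"type":"number"}}}},"grip":{"type":"number"},"newtons":{"type":"number"}},"required":["moves"]}

```bash
mkdir -p pics; ls
cat > h.py <<'E'
import numpy as np, cv2
from scipy.spatial.transform import Rotation as R
from cell import env, imaging, nets
def ray(s,px,T=None):
    u,v=px; d=np.array([(u-s["cx"])/s["fx"],-(v-s["cy"])/s["fy"],-1.0])
    W=np.linalg.inv(np.array(s["camera_from_world"])) if T is None else T
    return W[:3,3], W[:3,:3]@d
def hit(s,px,z,T=None):
    o,d=ray(s,px,T); return o+d*(z-o[2])/d[2]
def proj(s,p,T=None):
    C=np.array(s["camera_from_world"]) if T is None else np.linalg.inv(T)
    q=C[:3,:3]@np.array(p)+C[:3,3]; return np.array([s["cx"]+s["fx"]*q[0]/-q[2], s["cy"]-s["fy"]*q[1]/-q[2]])
def wristT(s,st):
    T=np.eye(4);T[:3,:3]=R.from_rotvec(st["orientation"]).as_matrix();T[:3,3]=st["ee_pos"]; return T@np.array(s["T_tool_cam"])
E
python3 - <<'E'
from h import *
st=env.read_state(); print({k:np.round(v,3) for k,v in st.items()})
for n in ("top","scene"):
    s=imaging.snapshot(n); cv2.imwrite(f"pics/{n}0.png",s["frame"]); print(n,[k for k in s],s["fx"],s["cx"],s["cy"],np.round(np.linalg.inv(s["camera_from_world"]),3).tolist())
    for o,z in dict(bear=.087,pot=.053+.0,canteen=.025,riser=0,pad_turquoise=.085,pad_black=.085,pad_clay=.085,pad_wood=.085,dish=.085).items():
        for r in nets.spot_point(o,s)[:4]: print(o,round(r["p"],2),np.round(r["at"],1),np.round(hit(s,r["at"],z),3))
E
```

```text
pics
{'t': np.float64(0.0), 'joints': array([ 1.036,  0.159,  1.598, -0.   ,  1.386, -0.21 ]), 'qd': array([-0.002, -0.001, -0.   , -0.   , -0.   , -0.002]), 'joint_torque': array([-1.0000e-03, -3.8558e+01, -3.2210e+01,  7.0000e-02,  3.8000e-02,
       -0.0000e+00]), 'ee_pos': array([0.183, 0.544, 0.214]), 'orientation': array([-5.08e-01, -3.10e+00,  3.00e-03]), 'ft_force': array([ 0.346,  0.25 , -0.405]), 'torque': array([-0.017,  0.024, -0.013]), 'finger_force': np.float64(0.0), 'opening': np.float64(0.092)}
top ['frame', 'fx', 'fy', 'cx', 'cy', 'camera_from_world', 'shot'] 365.85549763535204 318.18188249857394 198.9705279881551 [[-0.021, 0.989, -0.149, 0.454], [-1.0, -0.02, 0.006, -0.059], [0.003, 0.149, 0.989, 0.856], [0.0, 0.0, 0.0, 1.0]]
bear 0.73 [391.4 167.8] [ 0.635 -0.223  0.087]
bear 0.72 [402.8 222.8] [ 0.516 -0.241  0.087]
bear 0.45 [369.2 281.1] [ 0.397 -0.165  0.087]
pot 0.81 [397.  222.1] [ 0.52  -0.236  0.053]
canteen 0.93 [442.1 276.9] [ 0.398 -0.336  0.025]
canteen 0.72 [393.3 224.1] [ 0.518 -0.233  0.025]
canteen 0.7 [447.1 192.6] [ 0.588 -0.361  0.025]
riser 0.79
[... 536 characters left out ...]
156], [0.0, 0.0, 0.0, 1.0]]
bear 0.6 [239.9 213.3] [ 0.689 -0.209  0.087]
bear 0.52 [267.4 163.1] [ 0.513 -0.243  0.087]
bear 0.44 [309.7 165.4] [ 0.457 -0.139  0.087]
pot 0.57 [269.2 168.3] [ 0.504 -0.245  0.053]
canteen 0.71 [268.7 177. ] [ 0.514 -0.242  0.025]
canteen 0.63 [223.8 180.5] [ 0.593 -0.344  0.025]
canteen 0.57 [262.  141.5] [ 0.412 -0.336  0.025]
canteen 0.19 [368.8 195.4] [0.418 0.034 0.025]
riser 0.93 [267.6 185.4] [ 0.526 -0.24   0.   ]
pad_turquoise 0.84 [419.9 228.5] [0.482 0.209 0.085]
pad_black 0.75 [369.2 198.5] [0.468 0.054 0.085]
pad_clay 0.82 [341.4 234.2] [0.603 0.046 0.085]
pad_wood 0.97 [406.9 262.1] [0.587 0.222 0.085]
dish 0.74 [353.6 284.9] [0.71  0.14  0.085]
```

View images.

Run:
```python
import cv2
a=cv2.imread("pics/top0.png");cv2.imwrite("pics/top0c.png",cv2.resize(a[80:330,120:500],None,fx=2.1,fy=2.1,interpolation=cv2.INTER_CUBIC))
a=cv2.imread("pics/scene0.png");cv2.imwrite("pics/scene0c.png",cv2.resize(a[120:240,200:360],None,fx=5,fy=5,interpolation=cv2.INTER_CUBIC))
```

```text
(no output)
```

View pics/top0c.png

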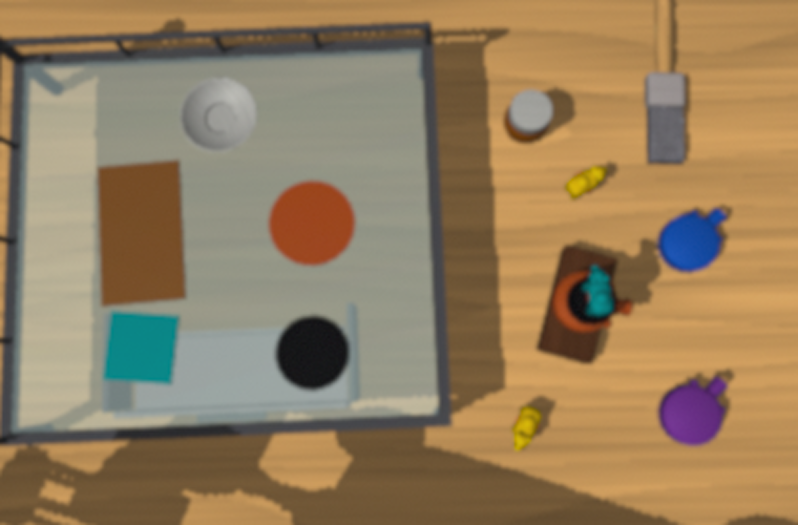

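View pics/scene0.png

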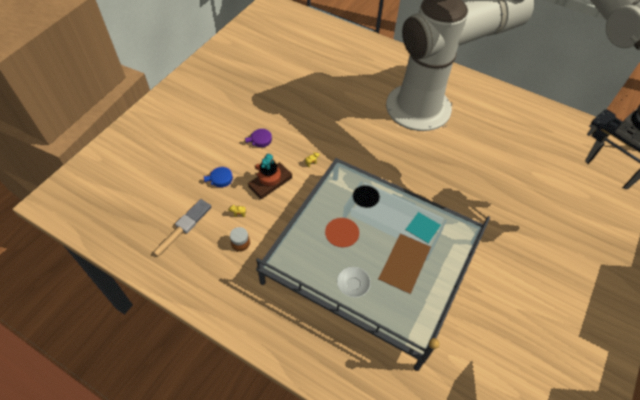

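View pics/scene0c.png

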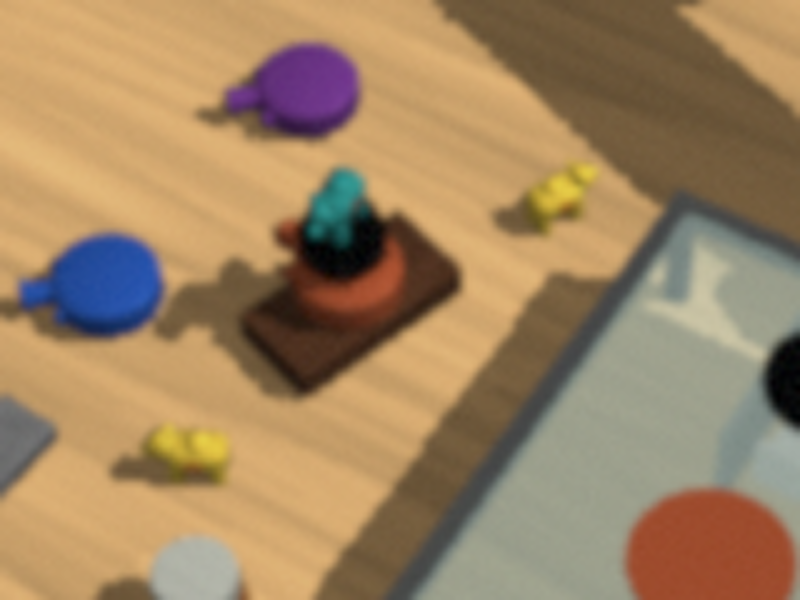

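```bash
cat >> h.py <<'E'
def go(x,y,z,phi,st=None):
    """shift (mm) and turn in tool axes for target TCP, tool down, tool x at angle phi"""
    st=st or env.read_state(); M=R.from_rotvec(st["orientation"])
    c,s=np.cos(phi),np.sin(phi); T=R.from_matrix(np.array([[c,s,0],[s,-c,0],[0,0,-1.]]))
    print("t",round(float(st["t"]),2),"pos",np.round(st["ee_pos"],4),"d",np.round(1e3*M.inv().apply(np.array([x,y,z])-st["ee_pos"]),1),"a",np.round((M.inv()*T).as_rotvec(),3),"j6",round(float(st["joints"][5]),2))
E
python3 - <<'E'
from h import *
go(.46,-.24,.30,np.pi)
s=imaging.snapshot("wrist");print(np.round(s["T_tool_cam"],3),s["fx"])
E
```

```text
t 1.0 pos [0.1835 0.5449 0.2146] d [-512.5 -655.6  -85.4] a [ 0.    -0.    -0.325] j6 -0.21
[[ 0.001  0.971  0.239  0.066]
 [ 1.    -0.001  0.001 -0.   ]
 [ 0.001  0.239 -0.971 -0.17 ]
 [ 0.     0.     0.     1.   ]] 347.50489318043043
```

>>> play_rows --moves '[{"dx": -30, "dy": -35, "dz": -20, "az": -0.1}, {"dx": -60, "dy": -75, "dz": -40, "az": -0.2}, {"dx": -92, "dy": -114, "dz": -60, "az": -0.325}, {"dx": -122, "dy": -152, "dz": -85, "az": -0.325}, {"dx": -153, "dy": -190, "dz": -85, "az": -0.325}, {"dx": -184, "dy": -230, "dz": -85, "az": -0.325}, {"dx": -215, "dy": -268, "dz": -85, "az": -0.325}, {"dx": -246, "dy": -307, "dz": -85, "az": -0.325}]'

```text
invalid input at $.moves[0]: expected keys dx, dy, dz, ax, ay, az
```

```bash
python3 -c "
from h import *
go(.46,-.24,.30,np.pi)"
```

```text
t 1.05 pos [0.1835 0.5449 0.2146] d [-512.5 -655.6  -85.4] a [-0.     0.    -0.325] j6 -0.21
```

>>> play_rows --moves '[{"dx": -512, "dy": -656, "dz": -85, "ax": 0, "ay": 0, "az": -0.325}, {"dx": -512, "dy": -656, "dz": -85, "ax": 0, "ay": 0, "az": -0.325}, {"dx": -512, "dy": -656, "dz": -85, "ax": 0, "ay": 0, "az": -0.325}, {"dx": -512, "dy": -656, "dz": -85, "ax": 0, "ay": 0, "az": -0.325}, {"dx": -512, "dy": -656, "dz": -85, "ax": 0, "ay": 0, "az": -0.325}, {"dx": -512, "dy": -656, "dz": -85, "ax": 0, "ay": 0, "az": -0.325}, {"dx": -512, "dy": -656, "dz": -85, "ax": 0, "ay": 0, "az": -0.325}, {"dx": -512, "dy": -656, "dz": -85, "ax": 0, "ay": 0, "az": -0.325}]'

```text
t: 1.85
ee_pos: [0.3147, 0.1707, 0.2555]
orientation: [-0.002, 3.14, 0.0]
ft_force: [0.8, -0.5, 0.5]
opening: 0.0918
finger_force: 0.0
```

```bash
python3 -c "
from h import *
go(.46,-.24,.30,np.pi)"
```

```text
t 1.85 pos [0.3147 0.1707 0.2555] d [-145.  -410.9  -44.4] a [0.    0.002 0.001] j6 -1.42
```

>>> play_rows --moves '[{"dx": -145, "dy": -411, "dz": -44, "ax": 0, "ay": 0, "az": 0}, {"dx": -145, "dy": -411, "dz": -44, "ax": 0, "ay": 0, "az": 0}, {"dx": -145, "dy": -411, "dz": -44, "ax": 0, "ay": 0, "az": 0}, {"dx": -145, "dy": -411, "dz": -44, "ax": 0, "ay": 0, "az": 0}, {"dx": -145, "dy": -411, "dz": -44, "ax": 0, "ay": 0, "az": 0}, {"dx": -145, "dy": -411, "dz": -44, "ax": 0, "ay": 0, "az": 0}, {"dx": -145, "dy": -411, "dz": -44, "ax": 0, "ay": 0, "az": 0}, {"dx": -145, "dy": -411, "dz": -44, "ax": 0, "ay": 0, "az": 0}]'

```text
t: 2.65
ee_pos: [0.4473, -0.2051, 0.2955]
orientation: [0.001, 3.141, -0.0]
ft_force: [-0.1, 0.5, 0.2]
opening: 0.0919
finger_force: 0.0
```

>>> play_rows --moves '[{"dx": 0, "dy": 0, "dz": 0, "ax": 0, "ay": 0, "az": 0}, {"dx": 0, "dy": 0, "dz": 0, "ax": 0, "ay": 0, "az": 0}, {"dx": 0, "dy": 0, "dz": 0, "ax": 0, "ay": 0, "az": 0}]'

```text
t: 2.95
ee_pos: [0.4468, -0.202, 0.2952]
orientation: [0.001, -3.142, -0.001]
ft_force: [0.4, 1.0, -0.0]
opening: 0.0918
finger_force: 0.0
```

Run:
```python
from h import *
st=env.read_state();s=imaging.snapshot("wrist");T=wristT(s,st);print(st["ee_pos"],st["t"],T[:3,3])
f=s["frame"];cv2.imwrite("pics/w1.png",f)
for o,z in dict(bear=.087,pot=.053,canteen=.025,riser=0).items():
    for r in nets.spot_point(o,s)[:3]: print(o,round(r["p"],2),np.round(r["at"],1),np.round(hit(s,r["at"],z,T),4))
```

```text
[ 0.4468013  -0.20197542  0.2952133 ] 2.95 [ 0.38032463 -0.20245007  0.46524705]
bear 0.8 [340.1 126.9] [ 0.3928 -0.1798  0.087 ]
bear 0.56 [285.  236.9] [ 0.5168 -0.2411  0.087 ]
bear 0.36 [288.5 301.4] [ 0.5991 -0.2387  0.087 ]
pot 0.69 [287.  230.7] [ 0.5209 -0.2419  0.053 ]
canteen 0.94 [288.8 226.2] [ 0.5241 -0.2421  0.025 ]
canteen 0.77 [201.5 125.9] [ 0.3939 -0.348   0.025 ]
riser 0.88 [292.9 217.3] [ 0.5192 -0.2384  0.    ]
riser 0.34 [538.  197.5] [0.4901 0.099  0.    ]
```

View pics/w1.png

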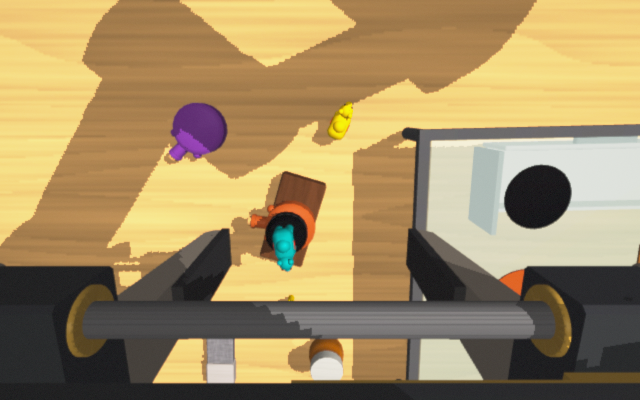

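Run:
```python
from h import *
st=env.read_state();s=imaging.snapshot("wrist");T=wristT(s,st)
f=s["frame"];h=cv2.cvtColor(f,cv2.COLOR_BGR2HSV);print(h[248,285])
m=cv2.inRange(h,(80,80,40),(100,255,255))[200:290,240:340]
v,u=np.nonzero(m);P=np.array([hit(s,(a+240,b+200),.105,T)[:2] for a,b in zip(u,v)])
c=P.mean(0);w,V=np.linalg.eigh(np.cov((P-c).T));d=V[:,1];q=(P-c)@d;e=(P-c)@V[:,0];print(len(P),c,np.degrees(np.arctan2(d[1],d[0])),np.ptp(q),np.ptp(e))
cv2.imwrite("pics/w1c.png",cv2.resize(f[160:285,220:350],None,fx=4.7,fy=4.7,interpolation=cv2.INTER_CUBIC))
print(st["t"])
```

```text
[ 89 242 199]
818 [ 0.5203261  -0.24060552] -177.34178403752057 0.05511287475743548 0.02567577387264391
3.2
```

View pics/w1c.png

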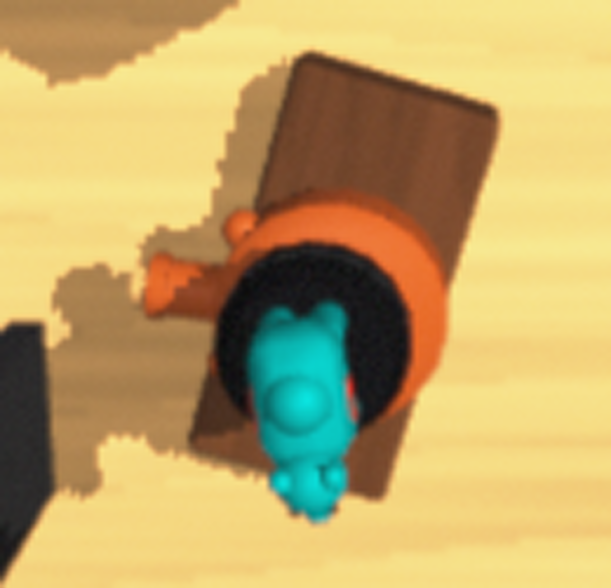

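```bash
python3 -c "
from h import *
go(.517,-.241,.14,np.pi+.05)"
```

```text
t 3.25 pos [ 0.447  -0.2021  0.2954] d [-69.9 -38.9 155.5] a [-0.     0.    -0.049] j6 -2.24
```

>>> play_rows --moves '[{"dx": -70, "dy": -39, "dz": 20, "ax": 0, "ay": 0, "az": -0.05}, {"dx": -70, "dy": -39, "dz": 50, "ax": 0, "ay": 0, "az": -0.05}, {"dx": -70, "dy": -39, "dz": 100, "ax": 0, "ay": 0, "az": -0.05}, {"dx": -70, "dy": -39, "dz": 135, "ax": 0, "ay": 0, "az": -0.05}, {"dx": -70, "dy": -39, "dz": 155, "ax": 0, "ay": 0, "az": -0.05}, {"dx": -70, "dy": -39, "dz": 155, "ax": 0, "ay": 0, "az": -0.05}, {"dx": -70, "dy": -39, "dz": 155, "ax": 0, "ay": 0, "az": -0.05}]' --grip 0.65 --newtons 8

```text
t: 3.95
ee_pos: [0.5173, -0.2418, 0.141]
orientation: [-0.079, 3.14, -0.001]
ft_force: [-1.0, -0.5, 0.6]
opening: 0.0598
finger_force: 0.0
```

Run:
```python
from h import *
go(.517,-.241,.091,np.pi+.05)
st=env.read_state();s=imaging.snapshot("wrist");T=wristT(s,st);f=s["frame"];cv2.imwrite("pics/w2.png",f)
h=cv2.cvtColor(f,cv2.COLOR_BGR2HSV);m=cv2.inRange(h,(80,80,40),(100,255,255));n,l,S,C=cv2.connectedComponentsWithStats(m);print(S[1:][S[1:,4]>100])
for z,p in ((.087,(.517,-.241,.087)),(.12,(.517,-.241,.12))):print(proj(s,p,T))
print([ (r["p"],np.round(hit(s,r["at"],.087,T),4)) for r in nets.spot_point("bear",s)[:2]])
```

```text
t 3.95 pos [ 0.5173 -0.2418  0.141 ] d [ 0.3  0.9 50. ] a [-0.     0.     0.001] j6 -2.27
[[ 302  194   39   81 2447]]
[320.67934815 216.41987861]
[320.91668974 232.61515725]
[(0.89, array([ 0.4096, -0.1955,  0.087 ])), (0.83, array([ 0.5197, -0.2409,  0.087 ]))]
```

View pics/w2.png

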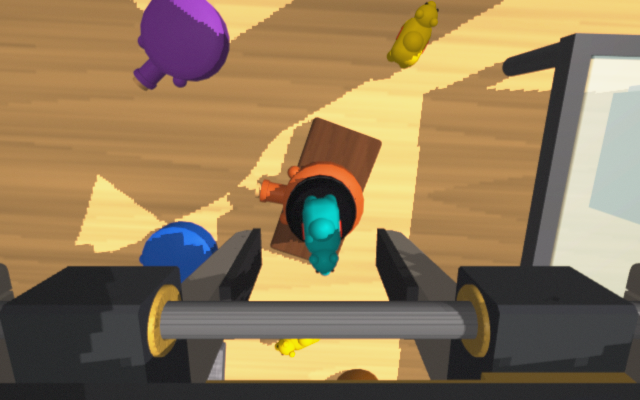

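>>> play_rows --moves '[{"dx": -2, "dy": 1, "dz": 25, "ax": 0, "ay": 0, "az": 0}, {"dx": -2, "dy": 1, "dz": 42, "ax": 0, "ay": 0, "az": 0}, {"dx": -2, "dy": 1, "dz": 50, "ax": 0, "ay": 0, "az": 0}, {"dx": -2, "dy": 1, "dz": 50, "ax": 0, "ay": 0, "az": 0}]'

```text
t: 4.45
ee_pos: [0.519, -0.2407, 0.0904]
orientation: [0.079, -3.141, -0.0]
ft_force: [-0.1, 0.2, 0.7]
opening: 0.0597
finger_force: 0.0
```

>>> play_rows --moves '[{"dx": 0, "dy": 0, "dz": 0, "ax": 0, "ay": 0, "az": 0}, {"dx": 0, "dy": 0, "dz": 0, "ax": 0, "ay": 0, "az": 0}, {"dx": 0, "dy": 0, "dz": 0, "ax": 0, "ay": 0, "az": 0}, {"dx": 0, "dy": 0, "dz": 0, "ax": 0, "ay": 0, "az": 0}, {"dx": 0, "dy": 0, "dz": 0, "ax": 0, "ay": 0, "az": 0}, {"dx": 0, "dy": 0, "dz": 0, "ax": 0, "ay": 0, "az": 0}, {"dx": 0, "dy": 0, "dz": 0, "ax": 0, "ay": 0, "az": 0}]' --grip 0.1 --newtons 8

```text
t: 5.15
ee_pos: [0.5191, -0.2408, 0.0905]
orientation: [-0.079, 3.14, -0.0]
ft_force: [-0.8, 1.0, 1.4]
opening: 0.0217
finger_force: 8.0
```

>>> play_rows --moves '[{"dx": 0, "dy": 0, "dz": -15, "ax": 0, "ay": 0, "az": 0}, {"dx": 0, "dy": 0, "dz": -50, "ax": 0, "ay": 0, "az": 0}, {"dx": 10, "dy": 20, "dz": -95, "ax": 0, "ay": 0, "az": 0}, {"dx": 30, "dy": 65, "dz": -110, "ax": 0, "ay": 0, "az": 0.02}, {"dx": 50, "dy": 110, "dz": -110, "ax": 0, "ay": 0, "az": 0.05}, {"dx": 60, "dy": 158, "dz": -110, "ax": 0, "ay": 0, "az": 0.05}, {"dx": 70, "dy": 206, "dz": -110, "ax": 0, "ay": 0, "az": 0.05}, {"dx": 80, "dy": 255, "dz": -110, "ax": 0, "ay": 0, "az": 0.05}]'

```text
t: 5.95
ee_pos: [0.4255, 0.0114, 0.2012]
orientation: [0.001, 3.14, -0.0]
ft_force: [1.2, -0.3, -1.5]
opening: 0.0224
finger_force: 8.0
```

>>> play_rows --moves '[{"dx": 5, "dy": 48, "dz": 0, "ax": 0, "ay": 0, "az": 0}, {"dx": 5, "dy": 96, "dz": 0, "ax": 0, "ay": 0, "az": 0}, {"dx": 5, "dy": 140, "dz": 0, "ax": 0, "ay": 0, "az": 0}, {"dx": 5, "dy": 175, "dz": 0, "ax": 0, "ay": 0, "az": 0}, {"dx": 5, "dy": 195, "dz": 0, "ax": 0, "ay": 0, "az": 0}, {"dx": 5, "dy": 195, "dz": 0, "ax": 0, "ay": 0, "az": 0}, {"dx": 5, "dy": 195, "dz": 0, "ax": 0, "ay": 0, "az": 0}]'

```text
t: 6.65
ee_pos: [0.4212, 0.2047, 0.2007]
orientation: [-0.002, 3.141, -0.001]
ft_force: [-0.9, -0.2, -0.7]
opening: 0.0222
finger_force: 8.0
```

Run:
```python
from h import *
st=env.read_state();s=imaging.snapshot("wrist");T=wristT(s,st);f=s["frame"];cv2.imwrite("pics/w3.png",f);print(st["t"],st["ee_pos"],st["opening"],st["joints"])
for o in "pad_turquoise","pad_black","pad_clay","pad_wood","dish":
  for r in nets.spot_point(o,s)[:1]:
    print(o,round(r["p"],2),np.round(hit(s,r["at"],.085,T),4))
    k=[q for q in nets.outline_of(o,s)[:1]]
    if k:
        c=max(cv2.findContours(k[0]["pixels"].astype(np.uint8),0,2)[0],key=cv2.contourArea)
        W=np.array([hit(s,p[0],.087,T)[:2] for p in c]).astype(np.float32);b=cv2.minAreaRect(W*1000);print("  rect mm",np.round(b[0],1),np.round(b[1],1),round(b[2],1))
```

```text
6.65 [0.42120289 0.20473107 0.20067873] 0.0222101823415437 [ 1.93935958e-01 -1.14239426e-01  1.90217177e+00 -5.79514308e-04
  1.35329899e+00 -1.37793254e+00]
pad_black 0.59 [0.4673 0.0421 0.085 ]
  rect mm [464.6  41.1] [63.2 75.4] 22.6
```

View pics/w3.png

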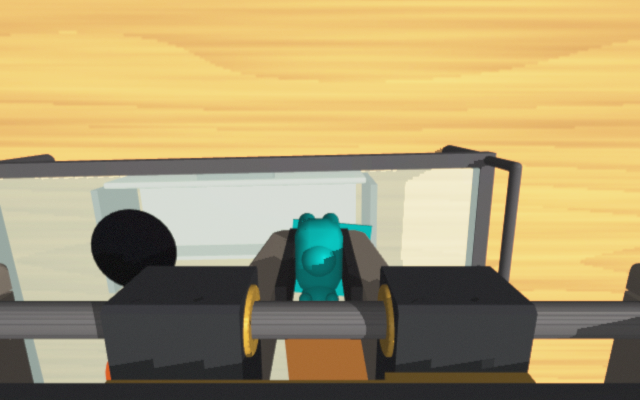

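```bash
cat > pads.py <<'E'
from h import *
B={"turq":((80,80,40),(100,255,255),(186,248)),"black":((0,0,0),(180,255,45),(265,246)),"clay":((0,150,90),(11,255,255),(266,187)),"wood":((5,100,60),(14,255,170),(190,190))}
def seg(f,lo,hi,at,s,T=None,z=.087):
    m=cv2.inRange(cv2.cvtColor(f,cv2.COLOR_BGR2HSV),lo,hi);n,l=cv2.connectedComponents(m)
    k=l[int(at[1]),int(at[0])]
    if not k: return None
    c=max(cv2.findContours((l==k).astype(np.uint8),0,1)[0],key=cv2.contourArea)
    W=np.array([hit(s,p[0],z,T)[:2] for p in c]).astype(np.float32)*1000
    M=cv2.moments(W);b=cv2.minAreaRect(W);return np.round([M["m10"]/M["m00"],M["m01"]/M["m00"]],1),np.round(b[0],1),np.round(b[1],1),round(b[2],1)
E
python3 - <<'E'
from pads import *
for n in "top","scene":
    s=imaging.snapshot(n);f=cv2.imread(f"pics/{n}0.png")
    for k,(lo,hi,at) in B.items():
        c=dict(turq=(.478,.212,.087),black=(.472,.05,.087),clay=(.6,.047,.087),wood=(.595,.21,.087))[k]
        print(n,k,seg(f,lo,hi,proj(s,c),s))
st=env.read_state();s=imaging.snapshot("wrist");T=wristT(s,st);print("w black",seg(s["frame"],*B["black"][:2],(134,247),s,T))
for p in ((293,220),(371.5,226),(366,297)): print(np.round(hit(s,p,.087,T),4))
E
```

```text
top turq (array([478.6, 212.8]), array([478.5, 212.8]), array([67.8, 67.7]), 85.1)
top black (array([470.3,  42.4]), array([470.3,  42.2]), array([64.9, 64. ]), 88.8)
top clay (array([601.3,  43.1]), array([601.4,  43.7]), array([81.6, 81.6]), 44.6)
top wood None
scene turq (array([474.5, 213.1]), array([474.1, 213.1]), array([66.5, 67.7]), 84.7)
scene black (array([466.6,  42.7]), array([466.4,  42.8]), array([66.2, 66. ]), 14.9)
scene clay (array([597.8,  43.6]), array([598.4,  44.8]), array([79.8, 81.5]), 31.9)
scene wood (array([589.1, 215.5]), array([591.4, 217. ]), array([140.5,  80.5]), 3.8)
w black (array([485.3,  63.9]), array([477.5,  77.2]), array([141.6,  86.8]), 89.6)
[0.4418 0.1821 0.087 ]
[0.4471 0.2492 0.087 ]
[0.5141 0.2467 0.087 ]
```

>>> play_rows --moves '[{"dx": -25, "dy": 5, "dz": 5, "ax": 0, "ay": 0, "az": 0}, {"dx": -56, "dy": 9, "dz": 25, "ax": 0, "ay": 0, "az": 0}, {"dx": -56, "dy": 9, "dz": 60, "ax": 0, "ay": 0, "az": 0}, {"dx": -56, "dy": 9, "dz": 90, "ax": 0, "ay": 0, "az": 0}, {"dx": -56, "dy": 9, "dz": 102, "ax": 0, "ay": 0, "az": 0}, {"dx": -56, "dy": 9, "dz": 106, "ax": 0, "ay": 0, "az": 0}, {"dx": -56, "dy": 9, "dz": 108, "ax": 0, "ay": 0, "az": 0}, {"dx": -56, "dy": 9, "dz": 108, "ax": 0, "ay": 0, "az": 0}]'

```text
t: 7.95
ee_pos: [0.4783, 0.2142, 0.0936]
orientation: [-0.0, 3.139, 0.001]
ft_force: [0.1, 0.2, -0.4]
opening: 0.022
finger_force: 8.0
```

>>> play_rows --moves '[{"dx": 0, "dy": 0, "dz": 1, "ax": 0, "ay": 0, "az": 0}, {"dx": 0, "dy": 0, "dz": 1, "ax": 0, "ay": 0, "az": 0}]'

```text
t: 8.15
ee_pos: [0.4778, 0.2141, 0.0921]
orientation: [-0.0, 3.14, 0.001]
ft_force: [-1.2, -0.5, -0.1]
opening: 0.022
finger_force: 8.0
```

Run:
```python
from h import *
st=env.read_state();print(st["ft_force"],st["finger_force"])
s=imaging.snapshot("scene");f=s["frame"];p=proj(s,(.478,.213,.087)).astype(int);cv2.imwrite("pics/s1.png",cv2.resize(f[p[1]-60:p[1]+60,p[0]-80:p[0]+80],None,fx=5,fy=5,interpolation=cv2.INTER_CUBIC))
```

```text
[-1.21272975 -0.47369718 -0.07617729] 7.995122820138931
```

View pics/s1.png

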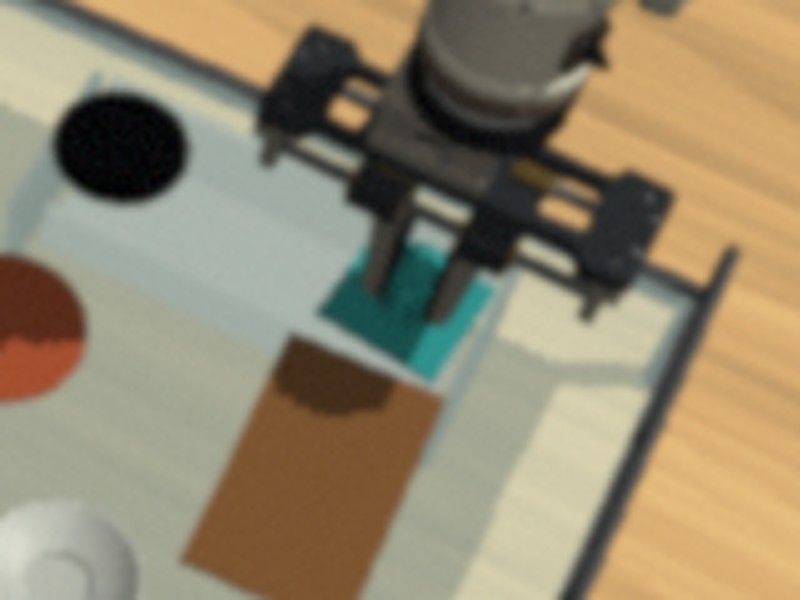

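>>> play_rows --moves '[{"dx": 0, "dy": 0, "dz": 1, "ax": 0, "ay": 0, "az": 0}, {"dx": 0, "dy": 0, "dz": 1, "ax": 0, "ay": 0, "az": 0}]'

```text
t: 8.4
ee_pos: [0.4775, 0.214, 0.0905]
orientation: [-0.0, 3.141, 0.0]
ft_force: [-0.4, 0.2, -0.5]
opening: 0.0221
finger_force: 8.0
```

>>> play_rows --moves '[{"dx": 0, "dy": 0, "dz": 0.7, "ax": 0, "ay": 0, "az": 0}, {"dx": 0, "dy": 0, "dz": 0.7, "ax": 0, "ay": 0, "az": 0}]'

```text
t: 8.6
ee_pos: [0.4775, 0.214, 0.0904]
orientation: [-0.0, 3.141, 0.0]
ft_force: [-1.8, -0.9, 5.0]
opening: 0.0223
finger_force: 8.0
```

>>> play_rows --moves '[{"dx": 0, "dy": 0, "dz": 0, "ax": 0, "ay": 0, "az": 0}, {"dx": 0, "dy": 0, "dz": 0, "ax": 0, "ay": 0, "az": 0}, {"dx": 0, "dy": 0, "dz": -2, "ax": 0, "ay": 0, "az": 0}, {"dx": 0, "dy": 0, "dz": -15, "ax": 0, "ay": 0, "az": 0}, {"dx": 0, "dy": 0, "dz": -50, "ax": 0, "ay": 0, "az": 0}, {"dx": 10, "dy": 0, "dz": -95, "ax": 0, "ay": 0, "az": 0}, {"dx": 20, "dy": -20, "dz": -130, "ax": 0, "ay": 0, "az": 0}, {"dx": 25, "dy": -60, "dz": -140, "ax": 0, "ay": 0, "az": 0}]' --grip 0.5

```text
t: 9.4
ee_pos: [0.454, 0.155, 0.2354]
orientation: [-0.006, 3.133, 0.002]
ft_force: [0.6, -2.0, -0.1]
opening: 0.0461
finger_force: 0.0
```

>>> play_rows --moves '[{"dx": 4, "dy": -48, "dz": 0, "ax": 0, "ay": 0, "az": 0}, {"dx": 0, "dy": -96, "dz": 0, "ax": 0, "ay": 0, "az": 0}, {"dx": 0, "dy": -144, "dz": 0, "ax": 0, "ay": 0, "az": 0}, {"dx": 0, "dy": -192, "dz": 0, "ax": 0, "ay": 0, "az": 0}, {"dx": 0, "dy": -240, "dz": 0, "ax": 0, "ay": 0, "az": 0}, {"dx": 0, "dy": -288, "dz": 0, "ax": 0, "ay": 0, "az": 0}, {"dx": 0, "dy": -336, "dz": 0, "ax": 0, "ay": 0, "az": 0}, {"dx": 0, "dy": -370, "dz": 0, "ax": 0, "ay": 0, "az": 0}]' --grip 0.9

```text
t: 10.2
ee_pos: [0.4519, -0.2191, 0.2307]
orientation: [0.003, 3.141, -0.002]
ft_force: [0.3, 0.5, 0.7]
opening: 0.0829
finger_force: 0.0
```

>>> play_rows --moves '[{"dx": 0, "dy": -20, "dz": 0, "ax": 0, "ay": 0, "az": 0}, {"dx": 0, "dy": -20, "dz": 0, "ax": 0, "ay": 0, "az": 0}, {"dx": 0, "dy": -20, "dz": 0, "ax": 0, "ay": 0, "az": 0}]'

```text
t: 10.5
ee_pos: [0.4523, -0.2359, 0.23]
orientation: [0.001, 3.141, 0.0]
ft_force: [1.0, 1.1, -0.2]
opening: 0.0824
finger_force: 0.0
```

Run:
```python
from h import *
from pads import seg
st=env.read_state();s=imaging.snapshot("wrist");T=wristT(s,st);f=s["frame"];cv2.imwrite("pics/w4.png",cv2.resize(f,None,fx=1.25,fy=1.25));print(st["t"],st["ee_pos"])
for o,z in dict(pot=.053,canteen=.025,riser=0).items():
    for r in nets.spot_point(o,s)[:3]: print(o,round(r["p"],2),np.round(r["at"],1),np.round(hit(s,r["at"],z,T),4))
p=proj(s,(.52,-.241,.087),T);print(p,seg(f,(0,0,0),(180,255,50),p,s,T,.073))
s=imaging.snapshot("top")
for o in ("bear","pad_turquoise"):
    for r in nets.spot_point(o,s)[:3]: print(o,round(r["p"],2),np.round(hit(s,r["at"],.087,),4))
```

```text
10.5 [ 0.4523064  -0.23586711  0.23002416]
pot 0.72 [312.7 246. ] [ 0.5213 -0.2427  0.053 ]
canteen 0.88 [315.7 237.5] [ 0.5219 -0.2398  0.025 ]
canteen 0.69 [213.  127.9] [ 0.3994 -0.3483  0.025 ]
canteen 0.63 [215.4 274.9] [ 0.5685 -0.3576  0.025 ]
[313.87069726 257.65182506] None
bear 0.8 [0.4805 0.2164 0.087 ]
bear 0.54 [ 0.6376 -0.2324  0.087 ]
bear 0.53 [ 0.4003 -0.1659  0.087 ]
pad_turquoise 0.94 [0.4707 0.2117 0.087 ]
```

View pics/w4.png

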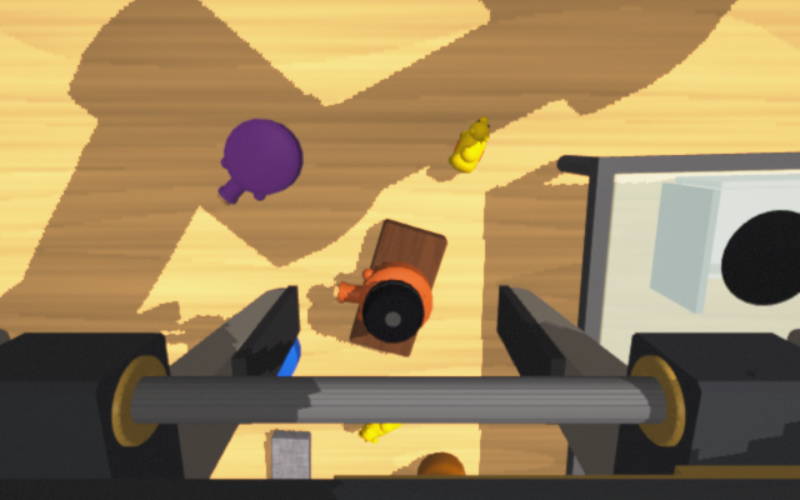

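Run:
```python
from h import *
st=env.read_state();s=imaging.snapshot("wrist");T=wristT(s,st);f=s["frame"]
g=cv2.cvtColor(f,cv2.COLOR_BGR2HSV)[215:285,280:345];m=((g[...,2]<70)).astype(np.uint8)
n,l,S,C=cv2.connectedComponentsWithStats(m);k=l[30,34];print(S[k],C[k])
c=cv2.findContours((l==k).astype(np.uint8),0,1)[0][0]
for z in (.077,.063):
    W=np.array([hit(s,p[0]+[280,215],z,T)[:2] for p in c]).astype(np.float32)*1000;print(z,cv2.minEnclosingCircle(W),W.min(0),W.max(0))
s=imaging.snapshot("top");print([(round(r["p"],2),np.round(hit(s,r["at"],.053),4)) for r in nets.spot_point("pot",s)[:2]])
go(.521,-.2415,.057,np.pi)
```

```text
[   9    9   49   51 1852] [32.9524838  33.67926566]
0.077 ((515.501708984375, -241.65736389160156), 26.479841232299805) [ 489.0666  -265.36414] [ 541.89197 -217.58064]
0.063 ((521.1241455078125, -241.9117431640625), 27.62897300720215) [ 493.54184 -266.64685] [ 548.65967 -216.78976]
[(0.77, array([ 0.522 , -0.2318,  0.053 ]))]
t 11.0 pos [ 0.4523 -0.2358  0.2295] d [-68.7  -5.8 172.5] a [-0.    -0.     0.001] j6 -2.29
```

>>> play_rows --moves '[{"dx": -40, "dy": -5, "dz": 20, "ax": 0, "ay": 0, "az": 0}, {"dx": -67, "dy": -6, "dz": 50, "ax": 0, "ay": 0, "az": 0}, {"dx": -67, "dy": -6, "dz": 95, "ax": 0, "ay": 0, "az": 0}, {"dx": -67, "dy": -6, "dz": 130, "ax": 0, "ay": 0, "az": 0}, {"dx": -67, "dy": -6, "dz": 155, "ax": 0, "ay": 0, "az": 0}, {"dx": -67, "dy": -6, "dz": 168, "ax": 0, "ay": 0, "az": 0}, {"dx": -67, "dy": -6, "dz": 172.5, "ax": 0, "ay": 0, "az": 0}, {"dx": -67, "dy": -6, "dz": 172.5, "ax": 0, "ay": 0, "az": 0}]'

```text
t: 11.8
ee_pos: [0.5196, -0.2423, 0.0575]
orientation: [-0.0, 3.141, -0.001]
ft_force: [0.1, 0.5, 0.3]
opening: 0.0828
finger_force: 0.0
```

>>> play_rows --moves '[{"dx": 0, "dy": 0, "dz": 0, "ax": 0, "ay": 0, "az": 0}, {"dx": 0, "dy": 0, "dz": 0, "ax": 0, "ay": 0, "az": 0}, {"dx": 0, "dy": 0, "dz": 0, "ax": 0, "ay": 0, "az": 0}, {"dx": 0, "dy": 0, "dz": 0, "ax": 0, "ay": 0, "az": 0}, {"dx": 0, "dy": 0, "dz": 0, "ax": 0, "ay": 0, "az": 0}, {"dx": 0, "dy": 0, "dz": 0, "ax": 0, "ay": 0, "az": 0}, {"dx": 0, "dy": 0, "dz": 0, "ax": 0, "ay": 0, "az": 0}]' --grip 0.35 --newtons 10

```text
t: 12.5
ee_pos: [0.5196, -0.2421, 0.0575]
orientation: [-0.0, 3.141, -0.0]
ft_force: [-0.7, 1.4, 4.8]
opening: 0.0493
finger_force: 10.0
```

>>> play_rows --moves '[{"dx": 0, "dy": 0, "dz": -4, "ax": 0, "ay": 0, "az": 0}, {"dx": 0, "dy": 0, "dz": -15, "ax": 0, "ay": 0, "az": 0}, {"dx": 0, "dy": 0, "dz": -45, "ax": 0, "ay": 0, "az": 0}, {"dx": 0, "dy": 0, "dz": -90, "ax": 0, "ay": 0, "az": 0}, {"dx": 20, "dy": 20, "dz": -130, "ax": 0, "ay": 0, "az": 0}, {"dx": 40, "dy": 55, "dz": -143, "ax": 0, "ay": 0, "az": 0}, {"dx": 65, "dy": 95, "dz": -143, "ax": 0, "ay": 0, "az": 0}, {"dx": 90, "dy": 135, "dz": -143, "ax": 0, "ay": 0, "az": 0}]'

```text
t: 13.3
ee_pos: [0.4286, -0.1062, 0.2012]
orientation: [0.001, 3.14, -0.002]
ft_force: [1.3, 0.3, -0.7]
opening: 0.0495
finger_force: 10.0
```

>>> play_rows --moves '[{"dx": 10, "dy": 25, "dz": 0, "ax": 0, "ay": 0, "az": 0}, {"dx": 10, "dy": 40, "dz": 0, "ax": 0, "ay": 0, "az": 0}, {"dx": 10, "dy": 40, "dz": 0, "ax": 0, "ay": 0, "az": 0}, {"dx": 10, "dy": 40, "dz": 0, "ax": 0, "ay": 0, "az": 0}]'

```text
t: 13.7
ee_pos: [0.4195, -0.0675, 0.2004]
orientation: [-0.001, 3.141, -0.001]
ft_force: [0.6, -0.8, -0.4]
opening: 0.0493
finger_force: 10.0
```

Run:
```python
from h import *
st=env.read_state();s=imaging.snapshot("wrist");T=wristT(s,st);f=s["frame"];cv2.imwrite("pics/w5.png",f);print(st["t"],st["ee_pos"],st["opening"])
for o in "pad_black","pad_clay":
  print(o,[(round(r["p"],2),np.round(hit(s,r["at"],.085,T),4)) for r in nets.spot_point(o,s)[:2]])
for q in nets.outline_of("pad_black",s)[:1]:
    c=max(cv2.findContours(q["pixels"].astype(np.uint8),0,1)[0],key=cv2.contourArea)
    W=np.array([hit(s,p[0],.087,T)[:2] for p in c]).astype(np.float32)*1000;print(cv2.minEnclosingCircle(W),W.min(0),W.max(0),cv2.boundingRect(c))
go(.469,.043,.0575,np.pi)
```

```text
13.7 [ 0.41947956 -0.06749185  0.20044258] 0.0493487240365092
pad_black [(0.81, array([0.4682, 0.0434, 0.085 ])), (0.52, array([ 0.4927, -0.2122,  0.085 ]))]
pad_clay []
((468.0367736816406, 42.132225036621094), 37.90143585205078) [432.71725    4.947824] [490.7417   79.63598] (403, 212, 86, 64)
t 13.9 pos [ 0.4194 -0.0679  0.2   ] d [-49.5 110.9 142.5] a [-0.    -0.    -0.001] j6 -2.02
```

View pics/w5.png

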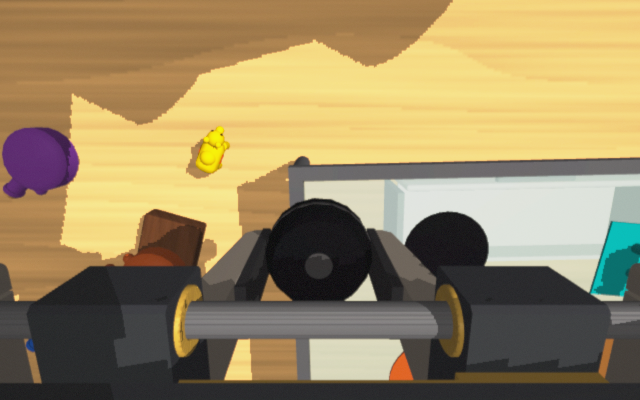

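>>> play_rows --moves '[{"dx": -20, "dy": 45, "dz": 0, "ax": 0, "ay": 0, "az": 0}, {"dx": -40, "dy": 85, "dz": 5, "ax": 0, "ay": 0, "az": 0}, {"dx": -49, "dy": 110, "dz": 30, "ax": 0, "ay": 0, "az": 0}, {"dx": -49, "dy": 110, "dz": 65, "ax": 0, "ay": 0, "az": 0}, {"dx": -49, "dy": 110, "dz": 92, "ax": 0, "ay": 0, "az": 0}, {"dx": -49, "dy": 110, "dz": 102, "ax": 0, "ay": 0, "az": 0}, {"dx": -49, "dy": 110, "dz": 106, "ax": 0, "ay": 0, "az": 0}, {"dx": -49, "dy": 110, "dz": 106, "ax": 0, "ay": 0, "az": 0}]'

```text
t: 14.7
ee_pos: [0.4688, 0.0424, 0.0945]
orientation: [0.001, 3.141, -0.0]
ft_force: [0.6, 0.3, -1.7]
opening: 0.0493
finger_force: 10.0
```

>>> play_rows --moves '[{"dx": 0, "dy": 0, "dz": 1, "ax": 0, "ay": 0, "az": 0}, {"dx": 0, "dy": 0, "dz": 1, "ax": 0, "ay": 0, "az": 0}, {"dx": 0, "dy": 0, "dz": 1, "ax": 0, "ay": 0, "az": 0}]'

```text
t: 15.0
ee_pos: [0.4689, 0.0427, 0.0939]
orientation: [-0.0, 3.14, -0.0]
ft_force: [-0.7, 0.0, -0.6]
opening: 0.0494
finger_force: 10.0
```

>>> play_rows --moves '[{"dx": 0, "dy": 0, "dz": 0.8, "ax": 0, "ay": 0, "az": 0}, {"dx": 0, "dy": 0, "dz": 0.8, "ax": 0, "ay": 0, "az": 0}]'

```text
t: 15.2
ee_pos: [0.4683, 0.0429, 0.0923]
orientation: [-0.0, 3.141, -0.0]
ft_force: [-0.4, 0.7, -0.6]
opening: 0.0495
finger_force: 10.0
```

>>> play_rows --moves '[{"dx": 0, "dy": 0, "dz": 0.7, "ax": 0, "ay": 0, "az": 0}, {"dx": 0, "dy": 0, "dz": 0.7, "ax": 0, "ay": 0, "az": 0}]'

```text
t: 15.4
ee_pos: [0.4683, 0.0429, 0.0915]
orientation: [-0.0, 3.142, -0.0]
ft_force: [0.6, -0.1, -1.8]
opening: 0.0496
finger_force: 10.0
```

>>> play_rows --moves '[{"dx": 0, "dy": 0, "dz": 0.5, "ax": 0, "ay": 0, "az": 0}, {"dx": 0, "dy": 0, "dz": 0.5, "ax": 0, "ay": 0, "az": 0}]'

```text
t: 15.6
ee_pos: [0.4684, 0.0429, 0.0915]
orientation: [0.0, -3.142, 0.0]
ft_force: [-2.3, -1.1, 4.9]
opening: 0.0495
finger_force: 10.0
```

>>> play_rows --moves '[{"dx": 0, "dy": 0, "dz": 0, "ax": 0, "ay": 0, "az": 0}, {"dx": 0, "dy": 0, "dz": 0, "ax": 0, "ay": 0, "az": 0}, {"dx": 0, "dy": 0, "dz": 0, "ax": 0, "ay": 0, "az": 0}, {"dx": 0, "dy": 0, "dz": -15, "ax": 0, "ay": 0, "az": 0}, {"dx": 0, "dy": 0, "dz": -50, "ax": 0, "ay": 0, "az": 0}, {"dx": 0, "dy": 0, "dz": -95, "ax": 0, "ay": 0, "az": 0}, {"dx": -5, "dy": -30, "dz": -130, "ax": 0, "ay": 0, "az": 0.14}, {"dx": -10, "dy": -70, "dz": -140, "ax": 0, "ay": 0, "az": 0.28}]' --grip 0.85

```text
t: 16.4
ee_pos: [0.4806, -0.0274, 0.2358]
orientation: [0.441, 3.102, -0.001]
ft_force: [-0.6, -0.5, -1.1]
opening: 0.0785
finger_force: 0.0
```

>>> play_rows --moves '[{"dx": 0, "dy": -35, "dz": 0, "ax": 0, "ay": 0, "az": 0.14}, {"dx": 0, "dy": -70, "dz": 0, "ax": 0, "ay": 0, "az": 0.28}, {"dx": 0, "dy": -105, "dz": 0, "ax": 0, "ay": 0, "az": 0.42}, {"dx": -10, "dy": -140, "dz": 0, "ax": 0, "ay": 0, "az": 0.56}, {"dx": -20, "dy": -150, "dz": 0, "ax": 0, "ay": 0, "az": 0.7}, {"dx": -20, "dy": -150, "dz": 0, "ax": 0, "ay": 0, "az": 0.84}, {"dx": -20, "dy": -150, "dz": 0, "ax": 0, "ay": 0, "az": 0.98}, {"dx": -20, "dy": -150, "dz": 0, "ax": 0, "ay": 0, "az": 1.12}]' --grip 1.0

```text
t: 17.2
ee_pos: [0.4559, -0.177, 0.2306]
orientation: [-2.031, -2.396, 0.0]
ft_force: [0.3, -0.4, -0.6]
opening: 0.092
finger_force: 0.0
```

```bash
python3 -c "
from h import *
go(.52,-.18,.23,1.48)"
```

```text
t 17.2 pos [ 0.4559 -0.177   0.2306] d [-13.5  62.7   0.6] a [-0.    -0.     0.256] j6 -0.78
```

>>> play_rows --moves '[{"dx": -7, "dy": 35, "dz": 0, "ax": 0, "ay": 0, "az": 0.13}, {"dx": -14, "dy": 63, "dz": 0, "ax": 0, "ay": 0, "az": 0.256}, {"dx": -14, "dy": 63, "dz": 0, "ax": 0, "ay": 0, "az": 0.256}, {"dx": -14, "dy": 63, "dz": 0, "ax": 0, "ay": 0, "az": 0.256}]'

```text
t: 17.6
ee_pos: [0.5203, -0.1797, 0.2304]
orientation: [-2.311, -2.127, 0.001]
ft_force: [0.1, 0.5, 0.8]
opening: 0.0919
finger_force: 0.0
```

Run:
```python
from h import *
st=env.read_state();s=imaging.snapshot("wrist");T=wristT(s,st);f=s["frame"];cv2.imwrite("pics/w6.png",f);print(st["t"],st["ee_pos"],st["joints"])
for o,z in dict(canteen=.025,riser=0.).items():
  print(o,[(round(r["p"],2),np.round(r["at"]),np.round(hit(s,r["at"],z,T),4)) for r in nets.spot_point(o,s)[:2]])
s=imaging.snapshot("top")
for o,z in dict(canteen=.025,riser=0.,pot=.087,pad_black=.085,bear=.087,pad_clay=.085).items():
  print(o,[(round(r["p"],2),np.round(hit(s,r["at"],z),4)) for r in nets.spot_point(o,s)[:3]])
```

```text
17.6 [ 0.52025377 -0.17965818  0.23041371] [-5.51964742e-01  8.51255764e-02  1.64567163e+00 -2.43062267e-04
  1.41218541e+00 -4.69142938e-01]
canteen [(0.97, array([377., 312.]), array([ 0.5772, -0.3505,  0.025 ])), (0.94, array([318., 230.]), array([ 0.5148, -0.2409,  0.025 ]))]
riser []
canteen []
riser [(0.42, array([ 0.5197, -0.2398,  0.    ]))]
pot [(0.7, array([0.473 , 0.0451, 0.087 ])), (0.64, array([0.5963, 0.0464, 0.087 ]))]
pad_black [(0.95, array([0.468 , 0.0483, 0.085 ]))]
bear [(0.66, array([0.4796, 0.2099, 0.087 ])), (0.61, array([ 0.3948, -0.1653,  0.087 ]))]
pad_clay [(0.6, array([0.6067, 0.0469, 0.085 ])), (0.17, array([0.4792, 0.211 , 0.085 ]))]
```

View pics/w6.png

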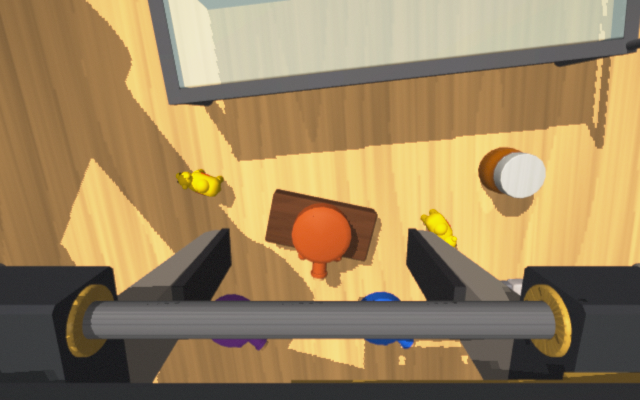

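Run:
```python
from h import *
st=env.read_state();s=imaging.snapshot("wrist");T=wristT(s,st);f=s["frame"]
m=cv2.inRange(cv2.cvtColor(f,cv2.COLOR_BGR2HSV),(0,150,90),(11,255,255))[195:290,280:365]
n,l,S,C=cv2.connectedComponentsWithStats(m);k=1+S[1:,4].argmax();m=(l==k).astype(np.uint8);print(S[k])
d=cv2.morphologyEx(m,cv2.MORPH_OPEN,cv2.getStructuringElement(2,(31,31)))
W=lambda m,z:np.array([hit(s,p[0]+[280,195],z,T)[:2] for p in cv2.findContours(m,0,1)[0][0]]).astype(np.float32)*1000
for z in (.03,.048):w=W(d,z);print(z,cv2.minEnclosingCircle(w),w.min(0),w.max(0))
w=W(m,.039);print("neck",w[w[:,1]<w[:,1].min()+12].mean(0),w[:,1].min())
for p in ((277,191),(376,209),(362,260),(267,243)): print(np.round(hit(s,p,.025,T)*1000,1))
```

```text
[   0    0   85   83 4387]
0.03 ((517.3937377929688, -242.80445861816406), 36.83863067626953) [ 483.14804 -279.521  ] [ 551.4505 -205.9664]
0.048 ((517.7971801757812, -236.5682830810547), 35.052066802978516) [ 485.2121 -271.5041] [ 550.202   -201.51677]
neck [ 512.1106  -288.59055] -292.86523
[ 473.9 -192.1   25. ]
[ 582.3 -222.    25. ]
[ 563.3 -282.1   25. ]
[ 455.6 -251.9   25. ]
```

```bash
python3 -c "
from h import *
go(.518,-.239,.0278,1.466)"
```

```text
t 18.15 pos [ 0.5204 -0.1799  0.2311] d [-59.1   2.6 203.3] a [0.   0.   0.02] j6 -0.47
```

>>> play_rows --moves '[{"dx": -30, "dy": 2, "dz": 20, "ax": 0, "ay": 0, "az": 0.02}, {"dx": -59, "dy": 2.6, "dz": 55, "ax": 0, "ay": 0, "az": 0.02}, {"dx": -59, "dy": 2.6, "dz": 100, "ax": 0, "ay": 0, "az": 0.02}, {"dx": -59, "dy": 2.6, "dz": 140, "ax": 0, "ay": 0, "az": 0.02}, {"dx": -59, "dy": 2.6, "dz": 170, "ax": 0, "ay": 0, "az": 0.02}, {"dx": -59, "dy": 2.6, "dz": 192, "ax": 0, "ay": 0, "az": 0.02}, {"dx": -59, "dy": 2.6, "dz": 201, "ax": 0, "ay": 0, "az": 0.02}, {"dx": -59, "dy": 2.6, "dz": 201, "ax": 0, "ay": 0, "az": 0.02}]'

```text
t: 18.95
ee_pos: [0.5174, -0.2383, 0.0289]
orientation: [-2.333, -2.1, 0.001]
ft_force: [0.4, 0.3, -0.9]
opening: 0.0919
finger_force: 0.0
```

>>> play_rows --moves '[{"dx": 0, "dy": 0, "dz": 1.5, "ax": 0, "ay": 0, "az": 0}, {"dx": 0, "dy": 0, "dz": 1.5, "ax": 0, "ay": 0, "az": 0}]'

```text
t: 19.15
ee_pos: [0.5192, -0.2396, 0.03]
orientation: [2.333, 2.1, 0.001]
ft_force: [-0.7, -0.8, 0.3]
opening: 0.0921
finger_force: 0.0
```

>>> play_rows --moves '[{"dx": 0, "dy": 0, "dz": 0, "ax": 0, "ay": 0, "az": 0}, {"dx": 0, "dy": 0, "dz": 0, "ax": 0, "ay": 0, "az": 0}, {"dx": 0, "dy": 0, "dz": 0, "ax": 0, "ay": 0, "az": 0}, {"dx": 0, "dy": 0, "dz": 0, "ax": 0, "ay": 0, "az": 0}, {"dx": 0, "dy": 0, "dz": 0, "ax": 0, "ay": 0, "az": 0}, {"dx": 0, "dy": 0, "dz": 0, "ax": 0, "ay": 0, "az": 0}, {"dx": 0, "dy": 0, "dz": 0, "ax": 0, "ay": 0, "az": 0}]' --grip 0.5 --newtons 12

```text
t: 19.85
ee_pos: [0.5182, -0.2389, 0.0287]
orientation: [2.335, 2.102, 0.0]
ft_force: [-1.4, -0.5, 2.1]
opening: 0.0636
finger_force: 12.0
```

>>> play_rows --moves '[{"dx": 0, "dy": 0, "dz": -4, "ax": 0, "ay": 0, "az": 0}, {"dx": 0, "dy": 0, "dz": -20, "ax": 0, "ay": 0, "az": 0}, {"dx": 0, "dy": 0, "dz": -55, "ax": 0, "ay": 0, "az": 0}, {"dx": 0, "dy": 0, "dz": -100, "ax": 0, "ay": 0, "az": 0}, {"dx": 15, "dy": 3, "dz": -140, "ax": 0, "ay": 0, "az": 0}, {"dx": 50, "dy": 10, "dz": -155, "ax": 0, "ay": 0, "az": 0}, {"dx": 95, "dy": 20, "dz": -160, "ax": 0, "ay": 0, "az": 0}, {"dx": 140, "dy": 30, "dz": -160, "ax": 0, "ay": 0, "az": 0}]'

```text
t: 20.65
ee_pos: [0.5638, -0.102, 0.1914]
orientation: [2.334, 2.098, 0.003]
ft_force: [0.6, 0.2, -1.7]
opening: 0.0637
finger_force: 12.0
```

>>> play_rows --moves '[{"dx": 45, "dy": 8, "dz": 0, "ax": 0, "ay": 0, "az": 0}, {"dx": 85, "dy": 16, "dz": 0, "ax": 0, "ay": 0, "az": 0}, {"dx": 120, "dy": 22, "dz": 0, "ax": 0, "ay": 0, "az": 0}, {"dx": 140, "dy": 22, "dz": 0, "ax": 0, "ay": 0, "az": 0}, {"dx": 149, "dy": 22, "dz": 0, "ax": 0, "ay": 0, "az": 0}, {"dx": 149, "dy": 22, "dz": 0, "ax": 0, "ay": 0, "az": 0}, {"dx": 149, "dy": 22, "dz": 0, "ax": 0, "ay": 0, "az": 0}]'

```text
t: 21.35
ee_pos: [0.6, 0.0422, 0.1888]
orientation: [2.335, 2.101, -0.0]
ft_force: [0.2, 0.0, -2.2]
opening: 0.0638
finger_force: 12.0
```

Run:
```python
from h import *
go(.600,.0435,.0915,1.466)
s=imaging.snapshot("wrist");st=env.read_state();T=wristT(s,st);f=s["frame"];cv2.imwrite("pics/w7.png",f);print(st["opening"])
print([(round(r["p"],2),np.round(hit(s,r["at"],.085,T),4)) for r in nets.spot_point("pad_clay",s)[:2]])
```

```text
t 21.35 pos [0.6    0.0422 0.1888] d [ 1.4 -0.2 97.3] a [ 0.     0.001 -0.001] j6 -0.02
0.06394629090770829
[(0.61, array([0.6002, 0.048 , 0.085 ]))]
```

View pics/w7.png

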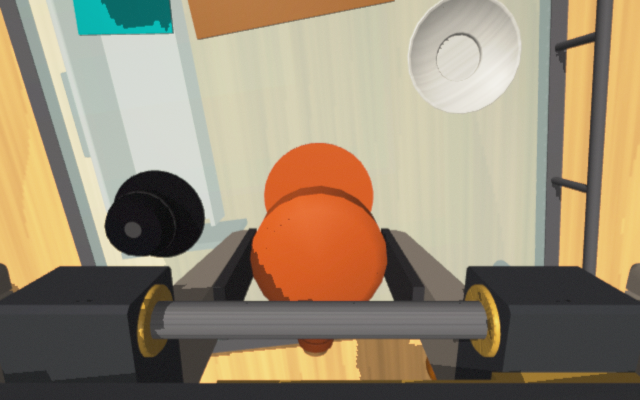

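Run:
```python
from h import *
s=imaging.snapshot("wrist");st=env.read_state();T=wristT(s,st)
for p in ((319,142.5),(264,195),(374,195)): print(hit(s,p,.087,T))
# circle fit r=44 on upper arc
m=cv2.inRange(cv2.cvtColor(s["frame"],cv2.COLOR_BGR2HSV),(0,150,90),(14,255,255))
P=[]
for u in range(275,364,4):
    v=np.nonzero(m[100:200,u])[0]
    if len(v): P.append(hit(s,(u,v[0]+99.5),.087,T)[:2])
from scipy.optimize import least_squares
P=np.array(P);print(least_squares(lambda c:np.hypot(*(P-c).T)-.044,[.6,.043]))
```

```text
[0.60565252 0.08659776 0.087     ]
[0.55742947 0.04984519 0.087     ]
[0.64514737 0.04049959 0.087     ]
     message: `gtol` termination condition is satisfied.
     success: True
      status: 1
         fun: [-1.698e-04 -4.502e-04 ... -1.861e-04 -2.214e-04]
           x: [ 6.005e-01  4.289e-02]
        cost: 6.131122057159585e-07
         jac: [[ 7.036e-01 -7.106e-01]
               [ 6.270e-01 -7.790e-01]
               ...
               [-7.959e-01 -6.054e-01]
               [-8.610e-01 -5.087e-01]]
        grad: [-3.241e-12 -4.716e-11]
  optimality: 4.715616157106861e-11
 active_mask: [ 0.000e+00  0.000e+00]
        nfev: 4
        njev: 4
```

>>> play_rows --moves '[{"dx": 1, "dy": 0, "dz": 25, "ax": 0, "ay": 0, "az": 0}, {"dx": 1, "dy": 0, "dz": 60, "ax": 0, "ay": 0, "az": 0}, {"dx": 1, "dy": 0, "dz": 82, "ax": 0, "ay": 0, "az": 0}, {"dx": 1, "dy": 0, "dz": 91, "ax": 0, "ay": 0, "az": 0}, {"dx": 1, "dy": 0, "dz": 95, "ax": 0, "ay": 0, "az": 0}, {"dx": 1, "dy": 0, "dz": 95, "ax": 0, "ay": 0, "az": 0}]'

```text
t: 22.1
ee_pos: [0.6007, 0.0437, 0.0941]
orientation: [2.335, 2.101, 0.001]
ft_force: [-0.7, 0.4, -1.1]
opening: 0.0639
finger_force: 12.0
```

>>> play_rows --moves '[{"dx": 0, "dy": 0, "dz": 1, "ax": 0, "ay": 0, "az": 0}, {"dx": 0, "dy": 0, "dz": 1, "ax": 0, "ay": 0, "az": 0}]'

```text
t: 22.3
ee_pos: [0.6012, 0.0439, 0.0938]
orientation: [2.334, 2.1, 0.002]
ft_force: [0.1, -0.3, -1.3]
opening: 0.0639
finger_force: 12.0
```

>>> play_rows --moves '[{"dx": 0, "dy": 0, "dz": 0.7, "ax": 0, "ay": 0, "az": 0}, {"dx": 0, "dy": 0, "dz": 0.7, "ax": 0, "ay": 0, "az": 0}]'

```text
t: 22.5
ee_pos: [0.6004, 0.0441, 0.0922]
orientation: [2.334, 2.102, 0.001]
ft_force: [0.3, 0.2, -1.2]
opening: 0.0635
finger_force: 12.0
```

>>> play_rows --moves '[{"dx": 0, "dy": 0, "dz": 0.7, "ax": 0, "ay": 0, "az": 0}, {"dx": 0, "dy": 0, "dz": 0.7, "ax": 0, "ay": 0, "az": 0}]'

```text
t: 22.7
ee_pos: [0.6001, 0.0442, 0.091]
orientation: [-2.335, -2.102, 0.0]
ft_force: [-0.9, 0.2, -1.0]
opening: 0.0638
finger_force: 12.0
```

>>> play_rows --moves '[{"dx": 0, "dy": 0, "dz": 0.6, "ax": 0, "ay": 0, "az": 0}, {"dx": 0, "dy": 0, "dz": 0.6, "ax": 0, "ay": 0, "az": 0}]'

```text
t: 22.9
ee_pos: [0.6003, 0.0441, 0.0908]
orientation: [2.335, 2.102, 0.0]
ft_force: [-1.3, 0.5, 1.6]
opening: 0.0638
finger_force: 12.0
```

>>> play_rows --moves '[{"dx": 0, "dy": 0, "dz": 0.4, "ax": 0, "ay": 0, "az": 0}, {"dx": 0, "dy": 0, "dz": 0.4, "ax": 0, "ay": 0, "az": 0}]'

```text
t: 23.1
ee_pos: [0.6003, 0.0441, 0.0907]
orientation: [2.335, 2.102, 0.0]
ft_force: [-3.6, 0.5, 4.7]
opening: 0.0639
finger_force: 12.0
```

>>> play_rows --moves '[{"dx": 0, "dy": 0, "dz": 0, "ax": 0, "ay": 0, "az": 0}, {"dx": 0, "dy": 0, "dz": 0, "ax": 0, "ay": 0, "az": 0}, {"dx": 0, "dy": 0, "dz": 0, "ax": 0, "ay": 0, "az": 0}, {"dx": 0, "dy": 0, "dz": -10, "ax": 0, "ay": 0, "az": 0}, {"dx": 0, "dy": 0, "dz": -40, "ax": 0, "ay": 0, "az": 0}, {"dx": 0, "dy": 0, "dz": -85, "ax": 0, "ay": 0, "az": 0}, {"dx": -20, "dy": 0, "dz": -120, "ax": 0, "ay": 0, "az": 0}, {"dx": -60, "dy": -10, "dz": -130, "ax": 0, "ay": 0, "az": 0}]' --grip 1.0

```text
t: 23.9
ee_pos: [0.5871, -0.014, 0.2263]
orientation: [2.325, 2.101, 0.01]
ft_force: [0.1, -0.6, 0.2]
opening: 0.0921
finger_force: 0.0
```

```bash
python3 -c "
from h import *
go(.52,-.16,.22,1.309)"
```

```text
t 23.9 pos [ 0.5871 -0.014   0.2263] d [-152.   -52.1    5.9] a [ 0.01 -0.    0.16] j6 -0.13
```

>>> play_rows --moves '[{"dx": -30, "dy": -20, "dz": 0, "ax": 0, "ay": 0, "az": -0.14}, {"dx": -60, "dy": -40, "dz": 0, "ax": 0, "ay": 0, "az": -0.28}, {"dx": -90, "dy": -60, "dz": 0, "ax": 0, "ay": 0, "az": -0.42}, {"dx": -120, "dy": -80, "dz": 0, "ax": 0, "ay": 0, "az": -0.56}, {"dx": -150, "dy": -100, "dz": 0, "ax": 0, "ay": 0, "az": -0.7}, {"dx": -180, "dy": -110, "dz": 0, "ax": 0, "ay": 0, "az": -0.84}, {"dx": -210, "dy": -112, "dz": 0, "ax": 0, "ay": 0, "az": -0.98}, {"dx": -220, "dy": -112, "dz": 0, "ax": 0, "ay": 0, "az": -1.12}]'

```text
t: 24.7
ee_pos: [0.4489, -0.2241, 0.2211]
orientation: [0.857, 3.021, -0.002]
ft_force: [0.6, 0.4, 0.2]
opening: 0.092
finger_force: 0.0
```

>>> play_rows --moves '[{"dx": 0, "dy": 0, "dz": 0, "ax": 0, "ay": 0, "az": -0.14}, {"dx": 0, "dy": 0, "dz": 0, "ax": 0, "ay": 0, "az": -0.28}, {"dx": 0, "dy": 0, "dz": 0, "ax": 0, "ay": 0, "az": -0.28}, {"dx": 0, "dy": 0, "dz": 0, "ax": 0, "ay": 0, "az": -0.28}]'

```text
t: 25.1
ee_pos: [0.4497, -0.2216, 0.2206]
orientation: [0.437, 3.11, -0.001]
ft_force: [-0.1, -0.2, -0.3]
opening: 0.0918
finger_force: 0.0
```

Run:
```python
from h import *
st=env.read_state();s=imaging.snapshot("wrist");T=wristT(s,st);f=s["frame"];cv2.imwrite("pics/w8.png",f);print(st["t"],st["ee_pos"])
print([(round(r["p"],2),np.round(hit(s,r["at"],0.,T),4)) for r in nets.spot_point("riser",s)[:2]])
for q in nets.outline_of("riser",s)[:1]:
    c=max(cv2.findContours(q["pixels"].astype(np.uint8),0,1)[0],key=cv2.contourArea);print(cv2.boundingRect(c))
    W=np.array([hit(s,p[0],.025,T)[:2] for p in c]).astype(np.float32)*1000;b=cv2.minAreaRect(W);print(b)
s=imaging.snapshot("top");f=s["frame"]
for o,z in dict(canteen=.087,pad_clay=.085,pot=.087,pad_black=.085,bear=.087,pad_wood=.085).items():
  print(o,[(round(r["p"],2),np.round(hit(s,r["at"],z),4)) for r in nets.spot_point(o,s)[:2]])
for n in ("top","scene"):
  if n=="scene": s=imaging.snapshot(n)
  for q in nets.outline_of("pad_wood",s)[:1]:
    c=max(cv2.findContours(q["pixels"].astype(np.uint8),0,1)[0],key=cv2.contourArea)
    W=np.array([hit(s,p[0],.087)[:2] for p in c]).astype(np.float32)*1000;print(n,cv2.minAreaRect(W))
```

```text
25.1 [ 0.44966036 -0.22160542  0.22057495]
[(0.95, array([ 0.5189, -0.2438,  0.    ]))]
(294, 183, 57, 107)
((515.1552734375, -236.98731994628906), (61.470924377441406, 124.93688201904297), 73.79183197021484)
canteen [(0.82, array([0.6  , 0.044, 0.087])), (0.68, array([ 0.5767, -0.336 ,  0.087 ]))]
pad_clay [(0.9, array([0.6053, 0.0509, 0.085 ])), (0.38, array([0.5983, 0.0477, 0.085 ]))]
pot [(0.68, array([0.4701, 0.0432, 0.087 ]))]
pad_black [(0.57, array([0.4755, 0.0493, 0.085 ]))]
bear [(0.65, array([ 0.6297, -0.2296,  0.087 ])), (0.59, array([ 0.4032, -0.1683,  0.087 ]))]
pad_wood [(0.73, array([0.603 , 0.2154, 0.085 ]))]
top ((596.1759643554688, 216.53675842285156), (144.57943725585938, 85.92153930664062), 3.962614059448242)
scene ((589.8340454101562, 218.0073699951172), (145.7068328857422, 84.99542236328125), 3.542412757873535)
```

View pics/w8.png

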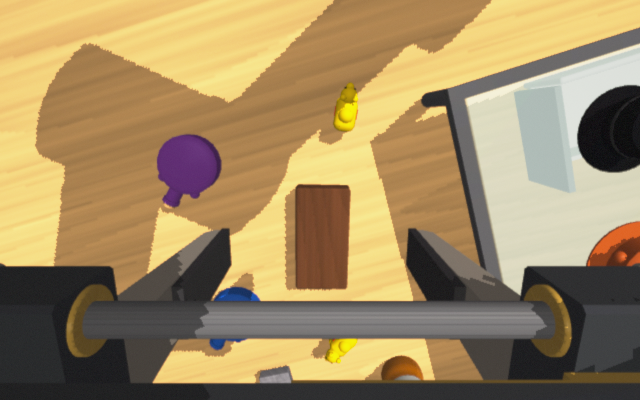

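```bash
python3 -c "
from h import *
go(.518,-.2375,.005,2.862)"
```

```text
t 25.75 pos [ 0.4495 -0.2215  0.2201] d [-70.2   3.3 215.1] a [ 0.    -0.     0.004] j6 -1.99
```

>>> play_rows --moves '[{"dx": -35, "dy": 2, "dz": 25, "ax": 0, "ay": 0, "az": 0}, {"dx": -70, "dy": 3, "dz": 60, "ax": 0, "ay": 0, "az": 0}, {"dx": -70, "dy": 3, "dz": 105, "ax": 0, "ay": 0, "az": 0}, {"dx": -70, "dy": 3, "dz": 145, "ax": 0, "ay": 0, "az": 0}, {"dx": -70, "dy": 3, "dz": 180, "ax": 0, "ay": 0, "az": 0}, {"dx": -70, "dy": 3, "dz": 202, "ax": 0, "ay": 0, "az": 0}, {"dx": -70, "dy": 3, "dz": 212, "ax": 0, "ay": 0, "az": 0}, {"dx": -70, "dy": 3, "dz": 214, "ax": 0, "ay": 0, "az": 0}]'

```text
t: 26.55
ee_pos: [0.5171, -0.2373, 0.0051]
orientation: [-0.432, -3.11, -0.002]
ft_force: [-0.5, -0.7, 0.0]
opening: 0.0918
finger_force: 0.0
```

>>> play_rows --moves '[{"dx": 0, "dy": 0, "dz": 0, "ax": 0, "ay": 0, "az": 0}, {"dx": 0, "dy": 0, "dz": 0, "ax": 0, "ay": 0, "az": 0}, {"dx": 0, "dy": 0, "dz": 0, "ax": 0, "ay": 0, "az": 0}, {"dx": 0, "dy": 0, "dz": 0, "ax": 0, "ay": 0, "az": 0}, {"dx": 0, "dy": 0, "dz": 0, "ax": 0, "ay": 0, "az": 0}, {"dx": 0, "dy": 0, "dz": 0, "ax": 0, "ay": 0, "az": 0}, {"dx": 0, "dy": 0, "dz": 0, "ax": 0, "ay": 0, "az": 0}, {"dx": 0, "dy": 0, "dz": 0, "ax": 0, "ay": 0, "az": 0}]' --grip 0.45 --newtons 25

```text
t: 27.35
ee_pos: [0.5183, -0.2381, 0.007]
orientation: [0.432, 3.111, -0.001]
ft_force: [-2.1, 0.6, 6.2]
opening: 0.06
finger_force: 25.0
```

>>> play_rows --moves '[{"dx": 0, "dy": 0, "dz": -5, "ax": 0, "ay": 0, "az": 0}, {"dx": 0, "dy": 0, "dz": -25, "ax": 0, "ay": 0, "az": 0}, {"dx": 0, "dy": 0, "dz": -65, "ax": 0, "ay": 0, "az": 0}, {"dx": 0, "dy": 0, "dz": -110, "ax": 0, "ay": 0, "az": 0}, {"dx": 0, "dy": 5, "dz": -157, "ax": 0, "ay": 0, "az": -0.05}, {"dx": -3, "dy": 20, "dz": -200, "ax": 0, "ay": 0, "az": -0.1}, {"dx": -6, "dy": 45, "dz": -233, "ax": 0, "ay": 0, "az": -0.15}, {"dx": -12, "dy": 85, "dz": -233, "ax": 0, "ay": 0, "az": -0.2}]'

```text
t: 28.15
ee_pos: [0.5547, -0.1612, 0.2453]
orientation: [0.12, 3.13, -0.008]
ft_force: [1.8, -1.7, -1.8]
opening: 0.0596
finger_force: 24.9
```

```bash
python3 -c "
from h import *
go(.64,.06,.24,3.207)"
```

```text
t 28.15 pos [ 0.5547 -0.1612  0.2453] d [-68.  227.1   4.8] a [-0.006  0.009 -0.142] j6 -1.99
```

>>> play_rows --moves '[{"dx": -14, "dy": 42, "dz": 0, "ax": 0, "ay": 0, "az": -0.05}, {"dx": -28, "dy": 88, "dz": 0, "ax": 0, "ay": 0, "az": -0.1}, {"dx": -42, "dy": 134, "dz": 0, "ax": 0, "ay": 0, "az": -0.142}, {"dx": -55, "dy": 175, "dz": 0, "ax": 0, "ay": 0, "az": -0.142}, {"dx": -64, "dy": 205, "dz": 0, "ax": 0, "ay": 0, "az": -0.142}, {"dx": -68, "dy": 222, "dz": 0, "ax": 0, "ay": 0, "az": -0.142}, {"dx": -68, "dy": 222, "dz": 0, "ax": 0, "ay": 0, "az": -0.142}, {"dx": -68, "dy": 222, "dz": 0, "ax": 0, "ay": 0, "az": -0.142}]'

```text
t: 28.95
ee_pos: [0.6366, 0.0561, 0.2386]
orientation: [0.104, -3.139, 0.001]
ft_force: [-0.8, -0.3, -2.5]
opening: 0.0597
finger_force: 24.9
```

Run:
```python
from h import *
st=env.read_state();s=imaging.snapshot("wrist");T=wristT(s,st);f=s["frame"];cv2.imwrite("pics/w9.png",f);print(st["t"],st["ee_pos"],st["orientation"])
print([(round(r["p"],2),r["at"],np.round(hit(s,r["at"],.085,T),4)) for r in nets.spot_point("pad_wood",s)[:2]])
for q in nets.outline_of("pad_wood",s)[:1]:
    c=max(cv2.findContours(q["pixels"].astype(np.uint8),0,1)[0],key=cv2.contourArea);print(cv2.boundingRect(c))
    W=np.array([hit(s,p[0],.087,T)[:2] for p in c]).astype(np.float32)*1000;b=cv2.minAreaRect(W);print(b)
```

```text
28.95 [0.63660073 0.05613677 0.2386188 ] [ 1.03647822e-01 -3.13873066e+00  1.20104667e-03]
[(0.95, [496.3, 155.8], array([0.5959, 0.218 , 0.085 ]))]
(445, 72, 109, 157)
((594.3279418945312, 216.55706787109375), (143.82606506347656, 85.30684661865234), 4.60033655166626)
```

View pics/w9.png

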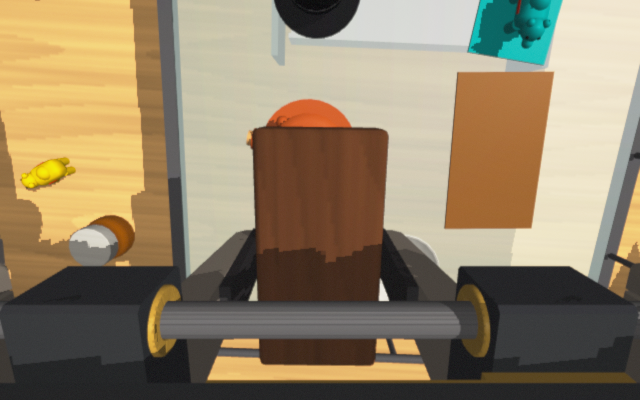

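Run:
```python
from h import *
st=env.read_state();s=imaging.snapshot("wrist");T=wristT(s,st);z=st["ee_pos"][2]+.018
M=R.from_rotvec(st["orientation"]).inv()
# near end: top face edge at v~128 (side face hidden?), far end bottom
for p in ((254,128),(387,128),(260,363),(376,363)):print(p,np.round(1e3*M.apply(hit(s,p,z,T)-st["ee_pos"]),1))
go(.595,.2167,.16,3.215)
```

```text
(254, 128) [ 61.  -28.2 -18. ]
(387, 128) [ 61.1  28.8 -18. ]
(260, 363) [-56.2 -30.2 -18. ]
(376, 363) [-56.1  28.8 -18. ]
t 29.15 pos [0.6368 0.0555 0.2392] d [ 31.4 163.6  79.1] a [-0.    -0.    -0.009] j6 -1.74
```

>>> play_rows --moves '[{"dx": 8, "dy": 40, "dz": 0, "ax": 0, "ay": 0, "az": -0.013}, {"dx": 16, "dy": 85, "dz": 0, "ax": 0, "ay": 0, "az": -0.013}, {"dx": 24, "dy": 125, "dz": 0, "ax": 0, "ay": 0, "az": -0.013}, {"dx": 29, "dy": 153, "dz": 15, "ax": 0, "ay": 0, "az": -0.013}, {"dx": 29.4, "dy": 163.6, "dz": 45, "ax": 0, "ay": 0, "az": -0.013}, {"dx": 29.4, "dy": 163.6, "dz": 85, "ax": 0, "ay": 0, "az": -0.013}, {"dx": 29.4, "dy": 163.6, "dz": 115, "ax": 0, "ay": 0, "az": -0.013}, {"dx": 29.4, "dy": 163.6, "dz": 130, "ax": 0, "ay": 0, "az": -0.013}]'

```text
t: 29.95
ee_pos: [0.5948, 0.2172, 0.1057]
orientation: [0.123, -3.134, 0.001]
ft_force: [-0.4, 0.5, -1.4]
opening: 0.0599
finger_force: 24.9
```

>>> play_rows --moves '[{"dx": 0, "dy": 0, "dz": 5, "ax": 0, "ay": 0, "az": 0}, {"dx": 0, "dy": 0, "dz": 8, "ax": 0, "ay": 0, "az": 0}, {"dx": 0, "dy": 0, "dz": 8, "ax": 0, "ay": 0, "az": 0}]'

```text
t: 30.25
ee_pos: [0.5981, 0.2181, 0.1027]
orientation: [-0.124, 3.136, 0.0]
ft_force: [-0.7, 0.7, -1.6]
opening: 0.06
finger_force: 24.9
```

```bash
python3 -c "
from h import *
go(.597,.2168,.094,3.219)"
```

```text
t 30.25 pos [0.5981 0.2181 0.1027] d [ 1.2 -1.3  8.7] a [0.    0.003 0.001] j6 -1.49
```

>>> play_rows --moves '[{"dx": 0.8, "dy": -0.8, "dz": 3, "ax": 0, "ay": 0, "az": 0}, {"dx": 0.8, "dy": -0.8, "dz": 6, "ax": 0, "ay": 0, "az": 0}, {"dx": 0.8, "dy": -0.8, "dz": 6, "ax": 0, "ay": 0, "az": 0}, {"dx": 0.8, "dy": -0.8, "dz": 6, "ax": 0, "ay": 0, "az": 0}]'

```text
t: 30.65
ee_pos: [0.5962, 0.2175, 0.0952]
orientation: [-0.124, 3.139, 0.0]
ft_force: [0.0, 0.4, -2.2]
opening: 0.0595
finger_force: 24.9
```

>>> play_rows --moves '[{"dx": 0, "dy": 0, "dz": 1, "ax": 0, "ay": 0, "az": 0}, {"dx": 0, "dy": 0, "dz": 1, "ax": 0, "ay": 0, "az": 0}]'

```text
t: 30.85
ee_pos: [0.5961, 0.2174, 0.0941]
orientation: [-0.124, 3.139, -0.0]
ft_force: [-1.0, -0.5, -0.9]
opening: 0.0597
finger_force: 24.9
```

>>> play_rows --moves '[{"dx": 0, "dy": 0, "dz": 0.7, "ax": 0, "ay": 0, "az": 0}, {"dx": 0, "dy": 0, "dz": 0.7, "ax": 0, "ay": 0, "az": 0}]'

```text
t: 31.05
ee_pos: [0.5962, 0.2175, 0.094]
orientation: [-0.124, 3.139, -0.0]
ft_force: [-2.4, 0.1, 3.2]
opening: 0.0599
finger_force: 24.9
```

>>> play_rows --moves '[{"dx": 0, "dy": 0, "dz": 0.3, "ax": 0, "ay": 0, "az": 0}, {"dx": 0, "dy": 0, "dz": 0.3, "ax": 0, "ay": 0, "az": 0}, {"dx": 0, "dy": 0, "dz": 0.3, "ax": 0, "ay": 0, "az": 0}, {"dx": 0, "dy": 0, "dz": -10, "ax": 0, "ay": 0, "az": 0}, {"dx": 0, "dy": 0, "dz": -40, "ax": 0, "ay": 0, "az": 0}, {"dx": 0, "dy": 0, "dz": -85, "ax": 0, "ay": 0, "az": 0}, {"dx": 0, "dy": -10, "dz": -120, "ax": 0, "ay": 0, "az": 0}, {"dx": 10, "dy": -40, "dz": -150, "ax": 0, "ay": 0, "az": 0}]' --grip 0.85

```text
t: 31.85
ee_pos: [0.5902, 0.1781, 0.2469]
orientation: [-0.129, 3.135, 0.002]
ft_force: [-0.7, 0.2, 0.8]
opening: 0.078
finger_force: 0.0
```

>>> play_rows --moves '[{"dx": 20, "dy": -45, "dz": -10, "ax": 0, "ay": 0, "az": 0}, {"dx": 40, "dy": -90, "dz": -20, "ax": 0, "ay": 0, "az": 0}, {"dx": 60, "dy": -135, "dz": -20, "ax": 0, "ay": 0, "az": 0}, {"dx": 80, "dy": -180, "dz": -20, "ax": 0, "ay": 0, "az": 0}, {"dx": 90, "dy": -225, "dz": -20, "ax": 0, "ay": 0, "az": 0}, {"dx": 100, "dy": -270, "dz": -20, "ax": 0, "ay": 0, "az": 0}, {"dx": 110, "dy": -315, "dz": -20, "ax": 0, "ay": 0, "az": 0}, {"dx": 110, "dy": -330, "dz": -20, "ax": 0, "ay": 0, "az": 0}]'

```text
t: 32.65
ee_pos: [0.505, -0.1647, 0.2643]
orientation: [-0.118, 3.139, -0.003]
ft_force: [-1.0, -0.3, 0.3]
opening: 0.0781
finger_force: 0.0
```

Run:
```python
from h import *
st=env.read_state();print(st["t"],st["ee_pos"])
s=imaging.snapshot("top");f=s["frame"];cv2.imwrite("pics/top9.png",cv2.resize(f[90:290,120:360],None,fx=3,fy=3,interpolation=cv2.INTER_CUBIC))
for o,z in dict(riser=.112,pad_wood=.087).items():
  for q in nets.outline_of(o,s)[:1]:
    c=max(cv2.findContours(q["pixels"].astype(np.uint8),0,1)[0],key=cv2.contourArea)
    W=np.array([hit(s,p[0],z)[:2] for p in c]).astype(np.float32)*1000;print(o,q["p"],cv2.minAreaRect(W))
```

```text
32.65 [ 0.50498251 -0.16466117  0.26431102]
riser 0.7 ((466.74407958984375, 40.9296875), (46.36144256591797, 48.1050910949707), 89.72821044921875)
pad_wood 0.93 ((595.938232421875, 215.84872436523438), (143.16705322265625, 84.54399108886719), 4.083801746368408)
```

View pics/top9.png

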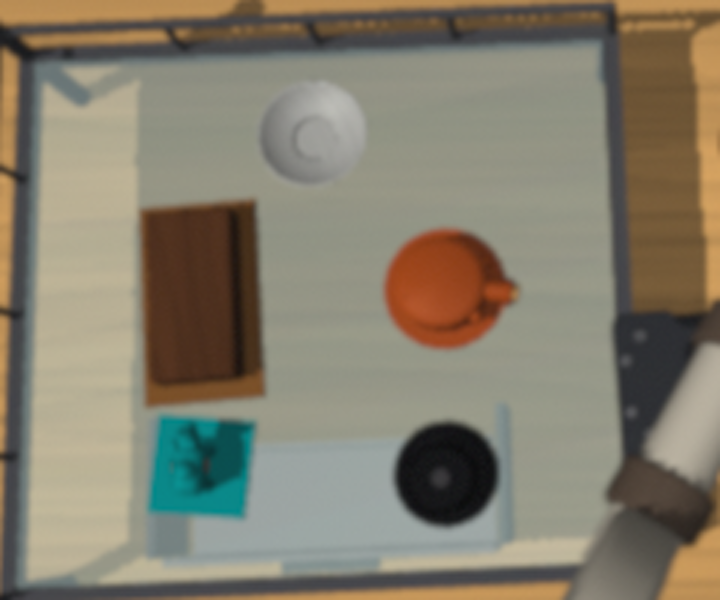

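Run:
```python
from h import *
s=imaging.snapshot("top")
def q(P,z):
    W=np.array([hit(s,(120+u/3,90+v/3),z)[:2] for u,v in P])*1000;b=cv2.minAreaRect(W.astype(np.float32));print(np.round(W.mean(0),1),np.round(b[1],1),round(b[2],1))
q([(143,208),(237,205),(240,380),(150,384)],.112)
q([(140,209),(254,199),(265,396),(148,406)],.087)
q([(190,478)],.1);q([(446,473)],.11);q([(445,289)],.1)
s=imaging.snapshot("scene");p=proj(s,(.55,.14,.09)).astype(int);cv2.imwrite("pics/s9.png",cv2.resize(s["frame"][p[1]-65:p[1]+65,p[0]-85:p[0]+85],None,fx=4.5,fy=4.5,interpolation=cv2.INTER_CUBIC))
```

```text
[595.5 212.8] [124.7  65.3] 2.5
[594.4 215.2] [143.7  81.9] 4.6
[469.7 214.6] [0. 0.] 0.0
[469.3  38.8] [0. 0.] 0.0
[597.2  40.8] [0. 0.] 0.0
```

View pics/s9.png

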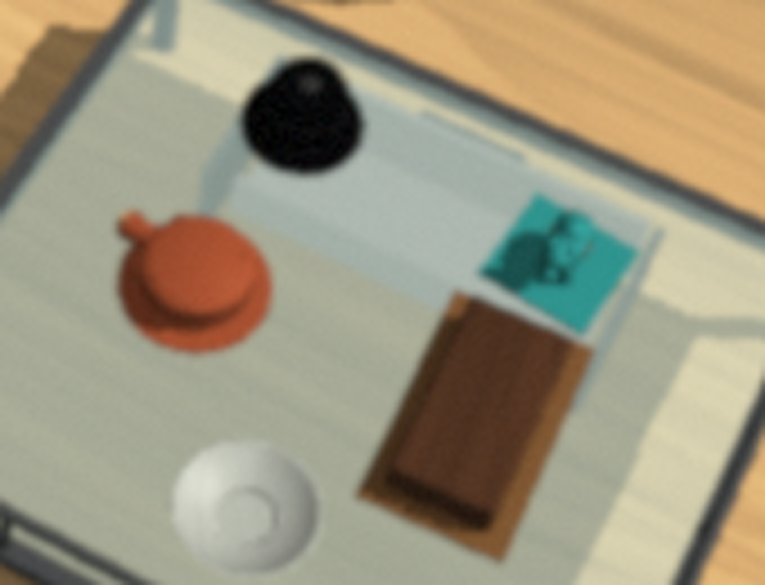

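The last two views put me past the 14-picture limit (16 so far), so I won't open any more. I'll check the riser's alignment from numbers only, with one wrist shot.

>>> play_rows --moves '[{"dx": -20, "dy": 45, "dz": 0, "ax": 0, "ay": 0, "az": 0}, {"dx": -40, "dy": 90, "dz": 0, "ax": 0, "ay": 0, "az": 0}, {"dx": -65, "dy": 130, "dz": 0, "ax": 0, "ay": 0, "az": 0}, {"dx": -90, "dy": 170, "dz": 0, "ax": 0, "ay": 0, "az": 0}, {"dx": -115, "dy": 205, "dz": 0, "ax": 0, "ay": 0, "az": 0}, {"dx": -120, "dy": 235, "dz": 0, "ax": 0, "ay": 0, "az": 0}, {"dx": -120, "dy": 235, "dz": 0, "ax": 0, "ay": 0, "az": 0}, {"dx": -120, "dy": 235, "dz": 0, "ax": 0, "ay": 0, "az": 0}]'

```text
t: 33.7
ee_pos: [0.6063, 0.0848, 0.2634]
orientation: [0.13, -3.139, 0.0]
ft_force: [0.6, 0.5, 1.1]
opening: 0.078
finger_force: 0.0
```

Run:
```python
from h import *
st=env.read_state();s=imaging.snapshot("wrist");T=wristT(s,st);print(st["t"],st["ee_pos"])
np.save("pics/T.npy",T);cv2.imwrite("pics/w10.png",s["frame"])
for o,z in dict(riser=.112,pad_wood=.087).items():
  print(o,[(round(r["p"],2),np.round(hit(s,r["at"],.087,T),4)) for r in nets.spot_point(o,s)[:2]])
  for q in nets.outline_of(o,s)[:1]:
    c=max(cv2.findContours(q["pixels"].astype(np.uint8),0,1)[0],key=cv2.contourArea)
    W=np.array([hit(s,p[0],z,T)[:2] for p in c]).astype(np.float32)*1000;print(o,round(q["p"],2),cv2.boundingRect(c),cv2.minAreaRect(W))
    a=cv2.approxPolyDP(c,4,True)[:,0]
    for p in a: print("  ",p,np.round(hit(s,p,z,T)[:2]*1000,1))
```

```text
33.7 [0.60632105 0.08480934 0.26335775]
riser [(0.81, array([0.5975, 0.2128, 0.087 ]))]
riser 0.88 (417, 121, 82, 127) ((594.6950073242188, 212.75225830078125), (120.96050262451172, 66.53538513183594), 4.170424938201904)
   [496 124] [534.6 238.8]
   [426 125] [540.8 176. ]
   [417 230] [640.4 183. ]
   [437 246] [655.1 205. ]
   [482 244] [649.3 248.7]
pad_wood []
pad_wood 0.64 (405, 108, 96, 125) ((585.5111694335938, 216.0213623046875), (126.30606079101562, 84.95587921142578), 3.7130885124206543)
   [499 110] [521.  251.4]
   [414 110] [527.8 169.8]
   [406 229] [648.  179.4]
   [418 228] [645.9 191.8]
   [427 125] [540.8 184.5]
   [481 121] [532.6 236.1]
   [499 126] [535.8 254.5]
```

```bash
python3 -c "
from h import *
print(env.finish_job())"
```

```text
the job is handed in; nothing more can be done
None
```

The job is handed in: bear, pot, canteen and riser were each set down from the top of the pile onto their own pads, with the riser within about 3 mm of its pad's centre and 1° of its line. It took about 34 s of the 112 s; I didn't aim at or see any movement of the dish or bin, and I viewed 16 pictures where 14 were allowed.

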